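# Put the missing volume back in the row

### The job

Put the blue book that lies on the desk back in its place: standing upright between the two other blue volumes in the wooden book stand, on the stand's floor, spine facing out at the front and roughly in line with the other books. The row is closed up, so nudge the standing books apart inside the stand to make room; do not take any of them out or topple them, leave them all standing in the stand, and leave the other things on the desk where they are.

Things in the scene. Friction and masses are not known exactly. Their poses are not given: they have to be found in the camera images.
- volume: the missing blue volume: loose rigid pocket book, dark blue with two white bands round the spine, lying flat on the desk, 130 g. Origin: centre of the face it lies on at the start. x from the spine (-30 mm) to the page edge (+30 mm); y along its 100 mm length (both ends alike, either may be up when it stands); z through its thickness (0 to 24 mm), up at the start
- volume_center (a point): the middle of the missing volume's body (12 mm above its origin along its z); axes as the volume's
- volume_spine (a point): the middle of the missing volume's spine; axes as the volume's
- stand: low wooden book stand, fixed to the desk. Origin: centre of its underside; open front towards its -x, the row runs along its y, z up. Floor board 85 (x) x 156 mm (y), top 10 mm above the desk; end boards 12 mm thick, 70 mm tall, inner faces at y = -66 and +66 mm; back rail with its front face at x = +36.5 mm, 24 mm above the desk
- stand_floor (a point): centre of the top of the stand's floor board; axes as the stand's. The four books stand on it close together, centred on x = 0, spines to -x, the blue pair in the middle. They slide easily along y; with both sides pushed against the end boards the blue pair stands a clear 36 mm apart, 12 mm more than the missing volume needs
- blue_a: a book standing upright in the stand, dark blue with two white bands round the spine, one of the two blue volumes, 60 mm deep (front to back) x 24 mm thick x 100 mm tall, 130 g. Origin: centre of its underside. x runs from its spine (-30 mm) to its page edge (+30 mm), y along its thickness, z up. At the start its spine faces the stand's open front
- blue_b: a book standing upright in the stand, dark blue with two white bands round the spine, the other blue volume, exactly like the first (they may stand either way round), 60 mm deep (front to back) x 24 mm thick x 100 mm tall, 130 g. Origin: centre of its underside. x runs from its spine (-30 mm) to its page edge (+30 mm), y along its thickness, z up. At the start its spine faces the stand's open front
- book_red: a book standing upright in the stand, dark red with one white band, at one end of the row (either end), 60 mm deep (front to back) x 24 mm thick x 102 mm tall, 130 g. Origin: centre of its underside. x runs from its spine (-30 mm) to its page edge (+30 mm), y along its thickness, z up. At the start its spine faces the stand's open front
- book_grey: a book standing upright in the stand, grey with one white band, at the other end of the row, 60 mm deep (front to back) x 24 mm thick x 94 mm tall, 130 g. Origin: centre of its underside. x runs from its spine (-30 mm) to its page edge (+30 mm), y along its thickness, z up. At the start its spine faces the stand's open front
- mug: bystander: olive-green mug with a handle, 86 mm wide, 94 mm tall, loose; origin at its underside
- usb_hub: bystander: flat black four-port hub, 34 x 92 x 14 mm, loose; origin at the centre of its underside
- earbud_case: bystander: small white earbud case, 47 x 60 x 24 mm, loose; origin at the centre of its underside
- mouse: bystander: black computer mouse, 120 x 66 x 39 mm, loose; origin at the centre of its underside
- toy_car: bystander: white toy car with a blue roof light, 34 x 77 x 28 mm, loose; origin at the centre of its underside

How it is judged:
By the outcome, as a careful person would: the job done as asked, in the order asked, and still so for the second after the job is handed in, with the robot touching nothing.
It also fails if it takes over 66 s, if anything falls off the work surface, if the arm or the gripper's body presses on something with over 40 N, if the wrist force passes 120 N, or if a joint passes its speed limit or range.

### The arm

A 7-joint arm with a two-finger parallel gripper is mounted at the origin on a cart in front of the work surface, level with it; the furniture and walls round the work are solid. World frame = base frame: x ahead of the robot, y to its left, z up, the work surface at z = 0. Lengths are in m, angles in rad, forces in N, time in s.
With the tool pointing down it reaches from about 0.425 to 0.875 m from the base axis. Payload 8.4 kg.
Tool frame: the origin (TCP) lies midway between the tips of the shut fingers; the grasp point (between the pads) lies 19 mm behind it; z points along the fingers, y is the line along which they close (so a half turn about z gives the same grasp; the last joint's range is limited). The gripper opens to 87 mm and grips with 3 to 60 N. Pads are 19 mm wide; open, the fingers measure 117 mm over their backs; the gripper's body (75 mm by 190 mm) begins 51 mm behind the grasp point.
Start: joints at [1.148, 0.333, 0.04, 1.465, -0.013, 1.343, -0.059], TCP at [0.207, -0.616, 0.223] pointing down, gripper open.
Joint ranges: [-2.58, 2.58], [-0.38, 2.09], [-1.3, 1.39], [0.25, 2.4], [-1.5, 4.64], [0.08, 2.09], [-2.65, 2.65]. Speed limits (rad/s): [2.22, 2.22, 2.79, 2.79, 3.14, 3.14, 3.14].

### API

Orientations are given as a rotation vector (axis times angle).
In Python, from rig import robot gives the robot as it stands.
- The arm moves only by the tool arm_command, never from a script. Its arguments are lists of equal length, an entry for each row: "grip": the gripper's target within -1 to 1 (fully open at 1, half-way at 0, shut at -1); "linear": the shift along the tool's x, y, z normalised to -1 to 1, where 1 is 10 cm, a list of three; "angular": the turn, a rotation vector about the tool's x, y, z normalised to -1 to 1, where 1 is pi rad, a list of three. In form: {"grip": [grip, ...], "linear": [[x, y, z], ...], "angular": [[rx, ry, rz], ...]}. A call has exactly 10 rows; each row is the pose to reach, as a shift and turn from the pose commanded when the call began, along the tool's axes at that moment, turning the shorter way round; what a row does not reach only later rows make up. A row lasts 1/12 s, in which the tool goes at most 41.7 mm and 7.16 degrees, less where a joint would pass 70% of its speed; a pose out of reach is approached as far as the arm can. A call with a number of a shift or a turn outside -1 to 1 is refused whole. A call with a gripper value outside its range is refused whole. The fingers move at their own pace and stop on an object; the grip force is fixed at half the most. Time passes only in rows, so rows that repeat a pose let the fingers close, or fill a call up. It gives the time, the measured TCP pose, the force, the opening and the grip force at its end, in the units of the state.
- robot.state(): the state, without advancing time (a new reading comes with each control period).
- robot.snapshot(name): name is "scene" or "top"; returns a dict with "frame" (480x640x3 uint8, red, green, blue), "fx", "fy", "cx", "cy" (pixels), "R" (3x3) and "t" (3): a world point X has camera coordinates R X + t. Camera axes: x right, y down, z forward; pixel columns grow to the right and rows downward; lengths in m; the calibration is good to about 2 mm. A picture is of the moment at which its call begins. There is no depth.
- robot.finish_job(): hands the job in; it is judged then, once.
The state is a dict: "t": time; "joint_pos": joint angles; "joint_vel": joint speeds; "joint_efforts": joint torques, N m; "tcp_pos": TCP position; "orientation": TCP orientation; "force": force on the tool from outside, world axes, zero at the start; "torque": the same for the moment, N m; "finger_gap": finger opening in m; "gripper_force": force on a finger pad.
Only numpy, scipy, OpenCV 4.12 (cv2) and the standard library are available. Lean on these libraries where they do the work, as an engineer would, in place of code of your own. Each camera call takes 0.05 s, during which the arm holds its last target. There are 200 camera calls.

## Working session

There is one attempt and no reset: what is moved stays moved. The work goes in short steps, Python scripts to look and compute and a tool call to move; the robot and the scene stay as the last step left them, time stands still between calls to the robot, and variables do not carry over. Pictures are saved under pics/ and viewed, at most 10 in all, crops included, and the job is handed in when it is done.

Besides the shell and the picture viewer there is one more tool, called after "Call:" in YAML: its name, and indented under it one key for each argument. arm_command: Moves the arm, as the interface text tells. Scaled input: -1 to 1 covers 10 cm each way for a shift and pi rad each way for a turn. Its arguments: {"type":"object","properties":{"grip":{"type":"array"},"linear":{"type":"array"},"angular":{"type":"array"}},"required":["grip","linear","angular"]}

```bash
mkdir -p pics; cat > h.py <<'E'
from rig import robot
import numpy as np, cv2
def snap(cam,name):
    s=robot.snapshot(cam); cv2.imwrite(f'pics/{name}.png',cv2.cvtColor(s['frame'],cv2.COLOR_RGB2BGR)); return s
def ray(s,u,v):
    R=np.array(s['R']);t=np.array(s['t']);d=R.T@np.array([(u-s['cx'])/s['fx'],(v-s['cy'])/s['fy'],1]);return -R.T@t,d
def onz(s,u,v,z):
    o,d=ray(s,u,v);return o+d*(z-o[2])/d[2]
def tri(s1,p1,s2,p2):
    A=[];b=[]
    for s,p in((s1,p1),(s2,p2)):
        o,d=ray(s,*p);d/=np.linalg.norm(d);P=np.eye(3)-np.outer(d,d);A.append(P);b.append(P@o)
    return np.linalg.lstsq(np.vstack(A),np.hstack(b),rcond=None)[0]
def proj(s,X):
    c=np.array(s['R'])@X+np.array(s['t']);return s['fx']*c[0]/c[2]+s['cx'],s['fy']*c[1]/c[2]+s['cy']
E
python3 - <<'E'
from h import *
import pickle
np.set_printoptions(precision=4,suppress=True)
d={c:snap(c,c+'0') for c in('scene','top')}
pickle.dump(d,open('s0.pkl','wb'))
for c in d: print(c,d[c]['fx'],'cam at',-np.array(d[c]['R']).T@d[c]['t']); print(np.array(d[c]['R']))
print(robot.state())
E
```

```text
scene 490.3550340933603 cam at [ 0.9084 -0.9739  0.8589]
[[ 0.9464  0.3228 -0.009 ]
 [ 0.189  -0.5762 -0.7951]
 [-0.2618  0.7509 -0.6064]]
top 519.0121297325584 cam at [0.4372 0.0353 1.2468]
[[ 0.0046 -0.9999  0.0138]
 [-0.9973 -0.0056 -0.0728]
 [ 0.0729 -0.0134 -0.9972]]
{'t': 0.1, 'joint_pos': array([ 1.1478,  0.3339,  0.0399,  1.4662, -0.0134,  1.3433, -0.0585]), 'joint_vel': array([ 0.0001, -0.0008, -0.0002, -0.0007,  0.0002, -0.0014,  0.0001]), 'joint_efforts': array([  0.0048, -65.7808,   1.3403, -40.4712,  -0.0596,   0.0408,
         0.0001]), 'tcp_pos': array([ 0.2067, -0.6158,  0.2217]), 'orientation': array([-3.0991, -0.5061,  0.0005]), 'force': array([ 0.475 ,  0.9185, -0.8594]), 'torque': array([ 0.0008, -0.0267, -0.0021]), 'gripper_force': 0.0, 'finger_gap': 0.08692510023193684}
```

View pics/scene0.png

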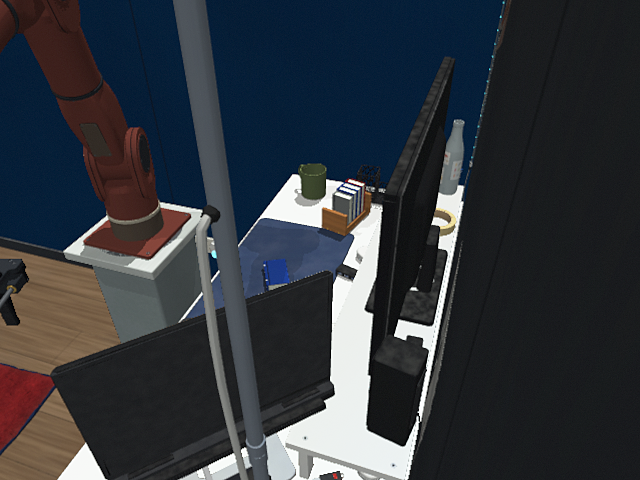

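View pics/top0.png

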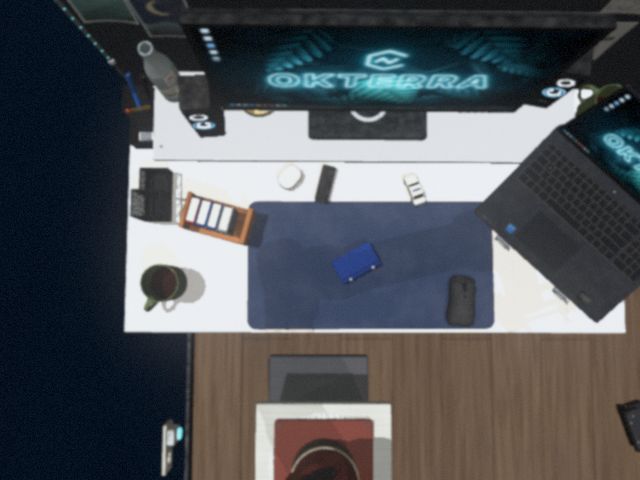

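Top view: the stand is at about (217,218) px and the loose volume at (357,262). Scene view: the stand is at (347,210) and the volume at (276,274), partly hidden. I'll zoom in on both.

```bash
python3 - <<'E'
import cv2,numpy as np
t=cv2.imread('pics/top0.png');s=cv2.imread('pics/scene0.png')
a=cv2.resize(t[180:255,165:265],(400,300),interpolation=3)
b=cv2.resize(t[225:300,310:410],(400,300),interpolation=3)
c=cv2.resize(s[170:245,300:400],(400,300),interpolation=3)
d=cv2.resize(s[235:310,225:325],(400,300),interpolation=3)
cv2.imwrite('pics/z0.png',np.vstack([np.hstack([a,b]),np.hstack([c,d])]))
E
```

```text
(no output)
```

View pics/z0.png

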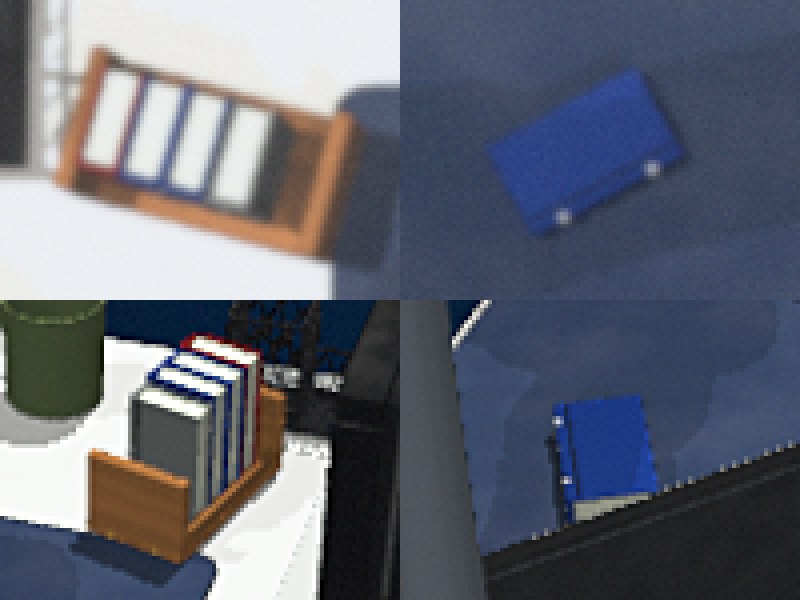

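```bash
python3 - <<'E'
from h import *
import pickle
np.set_printoptions(precision=4,suppress=True)
d=pickle.load(open('s0.pkl','rb'));S,T=d['scene'],d['top']
a=lambda x,y:(165+x/4,180+y/4)
b=lambda x,y:(310+x/4,225+y/4)
c=lambda x,y:(300+x/4,170+y/4)
e=lambda x,y:(225+x/4,235+y/4)
print('vol tri',tri(S,e(165,105),T,b(135,235)),tri(S,e(240,97),T,b(87,148)))
V=[onz(T,*b(*p),.024) for p in((135,235),(287,155),(240,68),(87,148))]
print('vol',*V,[np.linalg.norm(V[i]-V[i-1]) for i in range(4)],'c',np.mean(V,0))
dd=V[1]-V[0];print('yaw len axis',np.degrees(np.arctan2(dd[1],dd[0])))
print('board tri',tri(S,c(90,152),T,a(316,258)),tri(S,c(190,187),T,a(352,115)))
B=[onz(T,*a(*p),.07) for p in((316,258),(352,115),(95,46),(56,183))]
print('stand',*B,[np.linalg.norm(B[i]-B[i-1]) for i in range(4)],np.mean(B,0))
for i,j in((0,3),(1,2)):
  q=B[j]-B[i];print(np.degrees(np.arctan2(q[1],q[0])))
for n,p,z in(('red tl',(104,68),.112),('red bl',(80,165),.112),('red|blue back',(145,78),.11),('red|blue front',(125,175),.11),('b|b back',(186,88),.11),('b|b front',(165,188),.11),('b|g back',(230,98),.11),('b|g front',(210,198),.11)):
  print(n,onz(T,*a(*p),z))
E
```

```text
vol tri [ 0.4356 -0.0447  0.0214] [ 0.4835 -0.0179  0.0201]
vol [ 0.4304 -0.0469  0.024 ] [ 0.4779 -0.1366  0.024 ] [ 0.5292 -0.109   0.024 ] [ 0.4814 -0.0186  0.024 ] [np.float64(0.05833358214076089), np.float64(0.10149059634898841), np.float64(0.05827177863017785), np.float64(0.10228988087716857)] c [ 0.4797 -0.0778  0.024 ]
yaw len axis -62.12388837500956
board tri [0.5224 0.1845 0.0689] [0.6047 0.1653 0.067 ]
stand [0.5184 0.1827 0.07  ] [0.6003 0.1634 0.07  ] [0.639  0.3104 0.07  ] [0.5603 0.3307 0.07  ] [np.float64(0.15377171864891817), np.float64(0.08408820357724103), np.float64(0.15195913580690754), np.float64(0.08127408524592555)] [0.5795 0.2468 0.07  ]
74.20158694402252
75.23988990618913
red tl [0.6196 0.2954 0.112 ]
red bl [0.5659 0.3073 0.112 ]
red|blue back [0.6145 0.2732 0.11  ]
red|blue front [0.5607 0.283  0.11  ]
b|b back [0.6091 0.2506 0.11  ]
b|b front [0.5537 0.261  0.11  ]
b|g back [0.6037 0.2263 0.11  ]
b|g front [0.5483 0.2363 0.11  ]
```

```bash
cat >> h.py <<'E'
from scipy.spatial.transform import Rotation as Ro
def pose(yaw,tilt=0):
    """tool down with tool y at yaw (deg), then turned about tool y by tilt"""
    y=np.array([np.cos(np.radians(yaw)),np.sin(np.radians(yaw)),0]);z=np.array([0,0,-1.])
    return Ro.from_matrix(np.c_[np.cross(y,z),y,z])*Ro.from_euler('y',tilt,degrees=True)
def plan(wps,start=None):
    s=robot.state();p=np.array(s['tcp_pos']);R=Ro.from_rotvec(s['orientation'])
    if start: p,R=np.array(start[0]),pose(*start[1:])
    for w in wps:
        q=np.array(w[0]);Q=pose(*w[1:])
        print(w,'lin',np.round(R.inv().apply(q-p)/.1,3),'ang',np.round((R.inv()*Q).as_rotvec()/np.pi,3)); p,R=q,Q
E
python3 - <<'E'
from h import *
np.set_printoptions(suppress=True)
plan([((.25,-.51,.30),-60),((.33,-.41,.32),-50),((.41,-.30,.32),-40),((.47,-.18,.32),-30),((.51,-.06,.30),-20),((.545,.06,.28),-14),((.56,.16,.26),-14),((.5775,.228,.19),-14)])
E
```

```text
((0.25, -0.51, 0.3), -60) lin [ 0.748 -0.866 -0.782] ang [-0.    -0.    -0.064]
((0.33, -0.41, 0.32), -50) lin [ 1.193 -0.466 -0.2  ] ang [ 0.     0.    -0.056]
((0.41, -0.3, 0.32), -40) lin [ 1.32  -0.328  0.   ] ang [ 0.     0.    -0.056]
((0.47, -0.18, 0.32), -30) lin [ 1.305 -0.312  0.   ] ang [ 0.     0.    -0.056]
((0.51, -0.06, 0.3), -20) lin [ 1.239 -0.254  0.2  ] ang [ 0.     0.    -0.056]
((0.545, 0.06, 0.28), -14) lin [ 1.247 -0.082  0.2  ] ang [ 0.     0.    -0.033]
((0.56, 0.16, 0.26), -14) lin [ 1.007 -0.096  0.2  ] ang [0. 0. 0.]
((0.5775, 0.228, 0.19), -14) lin [0.702 0.005 0.7  ] ang [0. 0. 0.]
```

Call:
arm_command:
  grip: [1,1,1,1,1,1,1,1,1,1]
  linear:
    - [0.2,-0.2,-0.3]
    - [0.5,-0.5,-0.6]
    - [0.75,-0.87,-0.78]
    - [0.75,-0.87,-0.78]
    - [0.75,-0.87,-0.78]
    - [0.75,-0.87,-0.78]
    - [0.75,-0.87,-0.78]
    - [0.75,-0.87,-0.78]
    - [0.75,-0.87,-0.78]
    - [0.75,-0.87,-0.78]
  angular:
    - [0,0,-0.064]
    - [0,0,-0.064]
    - [0,0,-0.064]
    - [0,0,-0.064]
    - [0,0,-0.064]
    - [0,0,-0.064]
    - [0,0,-0.064]
    - [0,0,-0.064]
    - [0,0,-0.064]
    - [0,0,-0.064]

```text
t: 0.93
tcp_pos: [0.2496, -0.5103, 0.2996]
orientation: [-3.033, -0.813, 0.001]
force: [-0.0, 0.6, 0.1]
finger_gap: 0.0868
gripper_force: 0.0
```

Call:
arm_command:
  grip: [1,1,1,1,1,1,1,1,1,1]
  linear:
    - [1,-0.4,-0.2]
    - [1,-0.4,-0.2]
    - [1,-0.4,-0.2]
    - [1,-0.4,-0.2]
    - [1,-0.4,-0.2]
    - [1,-0.4,-0.2]
    - [1,-0.4,-0.2]
    - [1,-0.4,-0.2]
    - [1,-0.4,-0.2]
    - [1,-0.4,-0.2]
  angular:
    - [0,0,-0.05]
    - [0,0,-0.05]
    - [0,0,-0.05]
    - [0,0,-0.05]
    - [0,0,-0.05]
    - [0,0,-0.05]
    - [0,0,-0.05]
    - [0,0,-0.05]
    - [0,0,-0.05]
    - [0,0,-0.05]

```text
t: 1.77
tcp_pos: [0.3162, -0.4256, 0.3203]
orientation: [-2.961, -1.049, 0.0]
force: [0.6, -0.8, 0.3]
finger_gap: 0.087
gripper_force: 0.0
```

Call:
arm_command:
  grip: [1,1,1,1,1,1,1,1,1,1]
  linear:
    - [1,-0.25,0]
    - [1,-0.25,0]
    - [1,-0.25,0]
    - [1,-0.25,0]
    - [1,-0.25,0]
    - [1,-0.25,0]
    - [1,-0.25,0]
    - [1,-0.25,0]
    - [1,-0.25,0]
    - [1,-0.25,0]
  angular:
    - [0,0,-0.05]
    - [0,0,-0.05]
    - [0,0,-0.05]
    - [0,0,-0.05]
    - [0,0,-0.05]
    - [0,0,-0.05]
    - [0,0,-0.05]
    - [0,0,-0.05]
    - [0,0,-0.05]
    - [0,0,-0.05]

```text
t: 2.6
tcp_pos: [0.3782, -0.3432, 0.3205]
orientation: [-2.87, -1.278, 0.0]
force: [0.6, -0.4, 0.1]
finger_gap: 0.0871
gripper_force: 0.0
```

Call:
arm_command:
  grip: [1,1,1,1,1,1,1,1,1,1]
  linear:
    - [1,-0.25,0]
    - [1,-0.25,0]
    - [1,-0.25,0]
    - [1,-0.25,0]
    - [1,-0.25,0]
    - [1,-0.25,0]
    - [1,-0.25,0]
    - [1,-0.25,0]
    - [1,-0.25,0]
    - [1,-0.25,0]
  angular:
    - [0,0,-0.05]
    - [0,0,-0.05]
    - [0,0,-0.05]
    - [0,0,-0.05]
    - [0,0,-0.05]
    - [0,0,-0.05]
    - [0,0,-0.05]
    - [0,0,-0.05]
    - [0,0,-0.05]
    - [0,0,-0.05]

```text
t: 3.43
tcp_pos: [0.4265, -0.2522, 0.3205]
orientation: [-2.761, -1.499, 0.0]
force: [-0.0, -0.3, 0.5]
finger_gap: 0.087
gripper_force: 0.0
```

Call:
arm_command:
  grip: [1,1,1,1,1,1,1,1,1,1]
  linear:
    - [1,-0.25,0]
    - [1,-0.25,0]
    - [1,-0.25,0]
    - [1,-0.25,0]
    - [1,-0.25,0]
    - [1,-0.25,0]
    - [1,-0.25,0]
    - [1,-0.25,0]
    - [1,-0.25,0]
    - [1,-0.25,0]
  angular:
    - [0,0,-0.05]
    - [0,0,-0.05]
    - [0,0,-0.05]
    - [0,0,-0.05]
    - [0,0,-0.05]
    - [0,0,-0.05]
    - [0,0,-0.05]
    - [0,0,-0.05]
    - [0,0,-0.05]
    - [0,0,-0.05]

```text
t: 4.27
tcp_pos: [0.46, -0.1547, 0.3205]
orientation: [-2.635, -1.711, 0.0]
force: [0.7, 0.4, 0.3]
finger_gap: 0.0869
gripper_force: 0.0
```

```bash
python3 - <<'E'
from h import *
np.set_printoptions(suppress=True)
plan([((.488,-.06,.30),-19),((.51,.035,.28),-14),((.54,.13,.26),-14),((.56,.2,.2),-14),((.579,.2425,.165),-14),((.579,.2425,.068),-14)])
E
```

```text
((0.488, -0.06, 0.3), -19) lin [ 0.979 -0.129  0.205] ang [-0.    -0.    -0.028]
((0.51, 0.035, 0.28), -14) lin [ 0.97  -0.101  0.2  ] ang [ 0.     0.    -0.028]
((0.54, 0.13, 0.26), -14) lin [0.994 0.061 0.2  ] ang [0. 0. 0.]
((0.56, 0.2, 0.2), -14) lin [0.728 0.025 0.6  ] ang [0. 0. 0.]
((0.579, 0.2425, 0.165), -14) lin [0.458 0.082 0.35 ] ang [0. 0. 0.]
((0.579, 0.2425, 0.068), -14) lin [0.   0.   0.97] ang [0. 0. 0.]
```

Call:
arm_command:
  grip: [1,1,1,1,1,1,1,1,1,1]
  linear:
    - [0.98,-0.13,0.2]
    - [0.98,-0.13,0.2]
    - [0.98,-0.13,0.2]
    - [0.98,-0.13,0.2]
    - [0.98,-0.13,0.2]
    - [0.98,-0.13,0.2]
    - [0.98,-0.13,0.2]
    - [0.98,-0.13,0.2]
    - [0.98,-0.13,0.2]
    - [0.98,-0.13,0.2]
  angular:
    - [0,0,-0.028]
    - [0,0,-0.028]
    - [0,0,-0.028]
    - [0,0,-0.028]
    - [0,0,-0.028]
    - [0,0,-0.028]
    - [0,0,-0.028]
    - [0,0,-0.028]
    - [0,0,-0.028]
    - [0,0,-0.028]

```text
t: 5.1
tcp_pos: [0.488, -0.0598, 0.3007]
orientation: [2.557, 1.825, 0.0]
force: [0.4, 0.4, 0.4]
finger_gap: 0.0869
gripper_force: 0.0
```

Call:
arm_command:
  grip: [1,1,1,1,1,1,1,1,1,1]
  linear:
    - [0.97,-0.1,0.2]
    - [0.97,-0.1,0.2]
    - [0.97,-0.1,0.2]
    - [0.97,-0.1,0.2]
    - [0.97,-0.1,0.2]
    - [0.97,-0.1,0.2]
    - [0.97,-0.1,0.2]
    - [0.97,-0.1,0.2]
    - [0.97,-0.1,0.2]
    - [0.97,-0.1,0.2]
  angular:
    - [0,0,-0.028]
    - [0,0,-0.028]
    - [0,0,-0.028]
    - [0,0,-0.028]
    - [0,0,-0.028]
    - [0,0,-0.028]
    - [0,0,-0.028]
    - [0,0,-0.028]
    - [0,0,-0.028]
    - [0,0,-0.028]

```text
t: 5.93
tcp_pos: [0.51, 0.0352, 0.2807]
orientation: [2.474, 1.936, 0.0]
force: [-0.7, -0.7, 0.2]
finger_gap: 0.0873
gripper_force: 0.0
```

Call:
arm_command:
  grip: [1,1,1,1,1,1,1,1,1,1]
  linear:
    - [0.99,0.06,0.2]
    - [0.99,0.06,0.2]
    - [0.99,0.06,0.2]
    - [0.99,0.06,0.2]
    - [0.99,0.06,0.2]
    - [0.99,0.06,0.2]
    - [0.99,0.06,0.2]
    - [0.99,0.06,0.2]
    - [0.99,0.06,0.2]
    - [0.99,0.06,0.2]
  angular:
    - [0,0,0]
    - [0,0,0]
    - [0,0,0]
    - [0,0,0]
    - [0,0,0]
    - [0,0,0]
    - [0,0,0]
    - [0,0,0]
    - [0,0,0]
    - [0,0,0]

```text
t: 6.77
tcp_pos: [0.5396, 0.1298, 0.2608]
orientation: [2.474, 1.936, 0.0]
force: [-0.0, -0.1, 0.3]
finger_gap: 0.0872
gripper_force: 0.0
```

Call:
arm_command:
  grip: [1,1,1,1,1,1,1,1,1,1]
  linear:
    - [0.4,0,0.2]
    - [0.73,0.02,0.5]
    - [0.73,0.02,0.6]
    - [0.73,0.02,0.6]
    - [0.73,0.02,0.6]
    - [0.9,0.06,0.75]
    - [1,0.1,0.9]
    - [1,0.1,0.95]
    - [1,0.1,0.95]
    - [1,0.1,0.95]
  angular:
    - [0,0,0]
    - [0,0,0]
    - [0,0,0]
    - [0,0,0]
    - [0,0,0]
    - [0,0,0]
    - [0,0,0]
    - [0,0,0]
    - [0,0,0]
    - [0,0,0]

```text
t: 7.6
tcp_pos: [0.5736, 0.2238, 0.1667]
orientation: [2.474, 1.935, 0.001]
force: [0.8, -0.1, 1.1]
finger_gap: 0.0873
gripper_force: 0.0
```

```bash
python3 - <<'E'
from h import *
np.set_printoptions(suppress=True)
s=snap('scene','s1');t=snap('top','t1')
s=cv2.imread('pics/s1.png');t=cv2.imread('pics/t1.png')
cv2.imwrite('pics/z1.png',np.hstack([cv2.resize(s[120:270,280:420],None,fx=2.8,fy=2.8,interpolation=3),cv2.resize(t[150:300,140:280],None,fx=2.8,fy=2.8,interpolation=3)]))
plan([((.579,.2425,.165),-14),((.579,.2425,.068),-14)])
E
```

```text
((0.579, 0.2425, 0.165), -14) lin [0.19  0.007 0.021] ang [ 0.001 -0.     0.   ]
((0.579, 0.2425, 0.068), -14) lin [0.   0.   0.97] ang [0. 0. 0.]
```

View pics/z1.png

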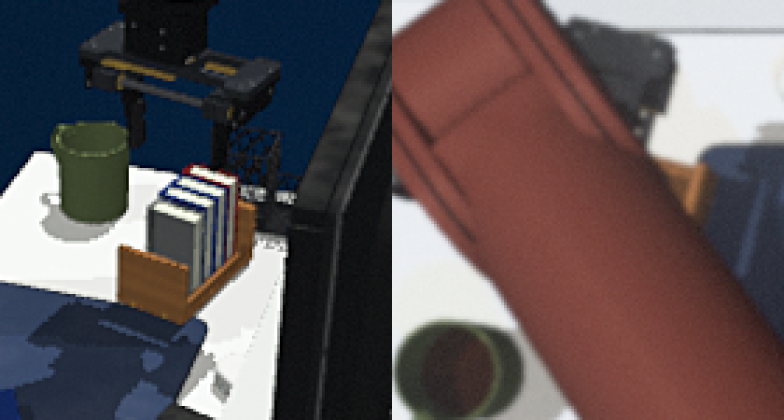

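The picture shows the gripper above the row with its fingers lined up front to back (tips at about (137,140) and (220,140) in the crop), so I can go down over the blue volume next to the grey book.

Call:
arm_command:
  grip: [1,1,1,1,1,1,1,1,1,1]
  linear:
    - [0.19,0.01,0]
    - [0.19,0.01,0.1]
    - [0.19,0.01,0.25]
    - [0.19,0.01,0.4]
    - [0.19,0.01,0.55]
    - [0.19,0.01,0.7]
    - [0.19,0.01,0.85]
    - [0.19,0.01,0.98]
    - [0.19,0.01,0.98]
    - [0.19,0.01,0.98]
  angular:
    - [0,0,0]
    - [0,0,0]
    - [0,0,0]
    - [0,0,0]
    - [0,0,0]
    - [0,0,0]
    - [0,0,0]
    - [0,0,0]
    - [0,0,0]
    - [0,0,0]

```text
t: 8.53
tcp_pos: [0.5784, 0.2429, 0.0674]
orientation: [-2.473, -1.937, 0.001]
force: [0.7, 0.5, 0.4]
finger_gap: 0.0867
gripper_force: 0.0
```

Call:
arm_command:
  grip: [-1,-1,-1,-1,-1,-1,-1,-1,-1,-1]
  linear:
    - [0,0,0]
    - [0,0,0]
    - [0,0,0]
    - [0,0,0]
    - [0,0,0]
    - [0,0,0]
    - [0,0,0]
    - [0,0,0]
    - [0,0,0]
    - [0,0,0]
  angular:
    - [0,0,0]
    - [0,0,0]
    - [0,0,0]
    - [0,0,0]
    - [0,0,0]
    - [0,0,0]
    - [0,0,0]
    - [0,0,0]
    - [0,0,0]
    - [0,0,0]

```text
t: 9.37
tcp_pos: [0.579, 0.2435, 0.068]
orientation: [2.473, 1.937, 0.001]
force: [0.1, -1.1, 5.3]
finger_gap: 0.0596
gripper_force: 29.9
```

Call:
arm_command:
  grip: [-1,-1,-1,-1,-1,-1,-1,-1,-1,-1]
  linear:
    - [-0.03,0,0]
    - [-0.06,0,0]
    - [-0.09,0,0]
    - [-0.12,0,0]
    - [-0.15,0,0]
    - [-0.18,0,0]
    - [-0.21,0,0]
    - [-0.24,0,0]
    - [-0.25,0,0]
    - [-0.25,0,0]
  angular:
    - [0,0,0]
    - [0,0,0]
    - [0,0,0]
    - [0,0,0]
    - [0,0,0]
    - [0,0,0]
    - [0,0,0]
    - [0,0,0]
    - [0,0,0]
    - [0,0,0]

```text
t: 10.2
tcp_pos: [0.5728, 0.219, 0.068]
orientation: [-2.473, -1.937, -0.001]
force: [-0.6, 3.0, 5.4]
finger_gap: 0.0601
gripper_force: 30.0
```

Call:
arm_command:
  grip: [-1,-1,-1,-1,-1,-1,-1,-1,-1,-1]
  linear:
    - [-0.01,0,0]
    - [-0.015,0,0]
    - [-0.02,0,0]
    - [-0.02,0,0]
    - [-0.02,0,0]
    - [-0.02,0,0]
    - [-0.02,0,0]
    - [-0.02,0,0]
    - [-0.02,0,0]
    - [-0.02,0,0]
  angular:
    - [0,0,0]
    - [0,0,0]
    - [0,0,0]
    - [0,0,0]
    - [0,0,0]
    - [0,0,0]
    - [0,0,0]
    - [0,0,0]
    - [0,0,0]
    - [0,0,0]

```text
t: 11.03
tcp_pos: [0.5725, 0.2177, 0.068]
orientation: [-2.473, -1.937, -0.002]
force: [1.4, 5.2, 5.1]
finger_gap: 0.06
gripper_force: 30.1
```

Call:
arm_command:
  grip: [-1,-1,-1,-1,-1,-1,-1,-1,-1,-1]
  linear:
    - [-0.01,0,0]
    - [-0.02,0,0]
    - [-0.03,0,0]
    - [-0.03,0,0]
    - [-0.03,0,0]
    - [-0.03,0,0]
    - [-0.03,0,0]
    - [-0.03,0,0]
    - [-0.03,0,0]
    - [-0.03,0,0]
  angular:
    - [0,0,0]
    - [0,0,0]
    - [0,0,0]
    - [0,0,0]
    - [0,0,0]
    - [0,0,0]
    - [0,0,0]
    - [0,0,0]
    - [0,0,0]
    - [0,0,0]

```text
t: 11.87
tcp_pos: [0.5724, 0.2176, 0.0682]
orientation: [-2.47, -1.938, -0.009]
force: [7.5, 13.4, -2.4]
finger_gap: 0.06
gripper_force: 30.5
```

Call:
arm_command:
  grip: [-1,-1,1,1,1,1,1,1,1,1]
  linear:
    - [0.02,0,0]
    - [0.03,0,0]
    - [0.03,0,0]
    - [0.03,0,0]
    - [0.03,0,0]
    - [0.03,0,0]
    - [0.03,0,0]
    - [0.03,0,-0.3]
    - [0.03,0,-0.6]
    - [0.03,0,-0.98]
  angular:
    - [0,0,0]
    - [0,0,0]
    - [0,0,0]
    - [0,0,0]
    - [0,0,0]
    - [0,0,0]
    - [0,0,0]
    - [0,0,0]
    - [0,0,0]
    - [0,0,0]

```text
t: 12.7
tcp_pos: [0.5709, 0.2156, 0.1645]
orientation: [-2.473, -1.936, 0.007]
force: [1.2, 0.4, 0.0]
finger_gap: 0.0869
gripper_force: 0.0
```

```bash
python3 - <<'E'
from h import *
import pickle
S=snap('scene','s2');pickle.dump(S,open('s2.pkl','wb'))
s=cv2.imread('pics/s2.png')
cv2.imwrite('pics/z2.png',cv2.resize(s[165:240,310:385],None,fx=8,fy=8,interpolation=3))
print(robot.state()['tcp_pos'],robot.state()['finger_gap'])
E
```

```text
[0.57436787 0.21785518 0.17381505] 0.08689701862490304
```

View pics/z2.png

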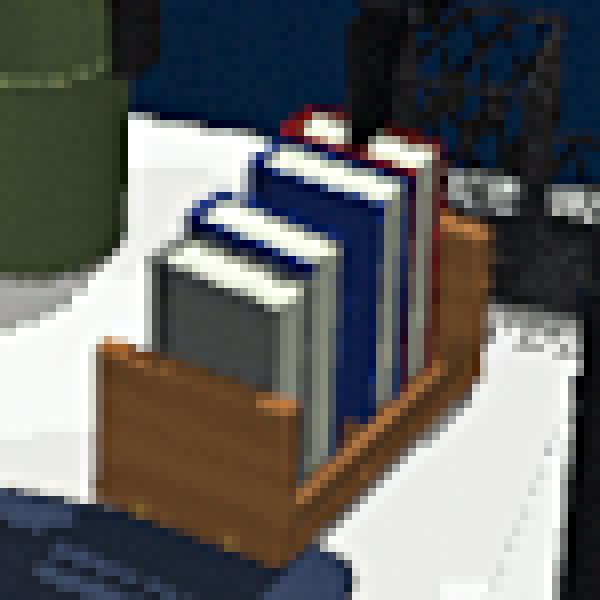

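The grey book and one blue volume are now against the near end board, with a clear gap between the blue pair (gap at about (345,330) in the crop). Nothing toppled. Next I measure the edges.

```bash
python3 - <<'E'
from h import *
import pickle
np.set_printoptions(precision=4,suppress=True)
S=pickle.load(open('s2.pkl','rb'))
c=np.array([.580,.2462]);ax=np.array([[.970,-.242],[.242,.970]])
for n,p,z in(('a near back',(385,203),.11),('a near front',(248,180),.11),('a|red back',(410,178),.11),('b far back',(342,242),.11),('b near back',(312,275),.11),('red far back',(440,150),.112),('grey near back',(278,305),.104),('board near back',(298,402),.07),('board near front',(98,340),.07)):
  X=onz(S,310+p[0]/8,165+p[1]/8,z);print(n,X,ax@(X[:2]-c))
plan([((.580+.242*.026,.2462+.97*.026,.165),-14),((.580+.242*.026,.2462+.97*.026,.068),-14)])
E
```

```text
a near back [0.6162 0.25   0.11  ] [0.0342 0.0124]
a near front [0.5634 0.2503 0.11  ] [-0.0171 -0.    ]
a|red back [0.6204 0.2704 0.11  ] [0.0334 0.0332]
b far back [0.6084 0.2185 0.11  ] [ 0.0343 -0.0199]
b near back [0.6042 0.1934 0.11  ] [ 0.0363 -0.0454]
red far back [0.6267 0.2905 0.112 ] [0.0346 0.0543]
grey near back [0.5957 0.1794 0.104 ] [ 0.0314 -0.061 ]
board near back [0.6066 0.1709 0.07  ] [ 0.0441 -0.0666]
board near front [0.5251 0.1876 0.07  ] [-0.0391 -0.0701]
((0.5862919999999999, 0.27142, 0.165), -14) lin [ 0.548 -0.013  0.09 ] ang [ 0.002 -0.001  0.001]
((0.5862919999999999, 0.27142, 0.068), -14) lin [0.   0.   0.97] ang [0. 0. 0.]
```

Call:
arm_command:
  grip: [1,1,1,1,1,1,1,1,1,1]
  linear:
    - [0.3,-0.01,0]
    - [0.57,-0.01,0]
    - [0.57,-0.01,0.1]
    - [0.57,-0.01,0.3]
    - [0.57,-0.01,0.5]
    - [0.57,-0.01,0.7]
    - [0.57,-0.01,0.85]
    - [0.57,-0.01,1]
    - [0.57,-0.01,1]
    - [0.57,-0.01,1]
  angular:
    - [0,0,0]
    - [0,0,0]
    - [0,0,0]
    - [0,0,0]
    - [0,0,0]
    - [0,0,0]
    - [0,0,0]
    - [0,0,0]
    - [0,0,0]
    - [0,0,0]

```text
t: 13.58
tcp_pos: [0.5846, 0.2724, 0.065]
orientation: [-2.473, -1.937, 0.002]
force: [0.4, 1.4, 0.3]
finger_gap: 0.0871
gripper_force: 0.0
```

Call:
arm_command:
  grip: [-1,-1,-1,-1,-1,-1,-1,-1,-1,-1]
  linear:
    - [0,0,0]
    - [0,0,0]
    - [0,0,0]
    - [0,0,0]
    - [0,0,0]
    - [0,0,0]
    - [0.02,0,0]
    - [0.03,0,0]
    - [0.04,0,0]
    - [0.04,0,0]
  angular:
    - [0,0,0]
    - [0,0,0]
    - [0,0,0]
    - [0,0,0]
    - [0,0,0]
    - [0,0,0]
    - [0,0,0]
    - [0,0,0]
    - [0,0,0]
    - [0,0,0]

```text
t: 14.42
tcp_pos: [0.5865, 0.2753, 0.0663]
orientation: [2.472, 1.935, -0.001]
force: [-0.0, -5.7, 6.7]
finger_gap: 0.0598
gripper_force: 29.9
```

Call:
arm_command:
  grip: [-1,-1,-1,-1,-1,-1,-1,-1,-1,-1]
  linear:
    - [0.01,0,0]
    - [0.02,0,0]
    - [0.03,0,0]
    - [0.04,0,0]
    - [0.04,0,0]
    - [0.04,0,0]
    - [0.04,0,0]
    - [0.04,0,0]
    - [0.04,0,0]
    - [0.04,0,0]
  angular:
    - [0,0,0]
    - [0,0,0]
    - [0,0,0]
    - [0,0,0]
    - [0,0,0]
    - [0,0,0]
    - [0,0,0]
    - [0,0,0]
    - [0,0,0]
    - [0,0,0]

```text
t: 15.25
tcp_pos: [0.5873, 0.2791, 0.0662]
orientation: [2.472, 1.935, -0.001]
force: [-0.6, -4.4, 7.7]
finger_gap: 0.0599
gripper_force: 29.9
```

Call:
arm_command:
  grip: [-1,-1,-1,-1,-1,-1,-1,-1,-1,-1]
  linear:
    - [0.01,0,0]
    - [0.02,0,0]
    - [0.03,0,0]
    - [0.04,0,0]
    - [0.05,0,0]
    - [0.05,0,0]
    - [0.05,0,0]
    - [0.05,0,0]
    - [0.05,0,0]
    - [0.05,0,0]
  angular:
    - [0,0,0]
    - [0,0,0]
    - [0,0,0]
    - [0,0,0]
    - [0,0,0]
    - [0,0,0]
    - [0,0,0]
    - [0,0,0]
    - [0,0,0]
    - [0,0,0]

```text
t: 16.08
tcp_pos: [0.588, 0.2818, 0.0662]
orientation: [2.472, 1.932, -0.007]
force: [-6.0, -12.4, 13.6]
finger_gap: 0.06
gripper_force: 30.0
```

Call:
arm_command:
  grip: [-1,-1,1,1,1,1,1,1,1,1]
  linear:
    - [-0.02,0,0]
    - [-0.03,0,0]
    - [-0.03,0,0]
    - [-0.03,0,0]
    - [-0.03,0,0]
    - [-0.03,0,0]
    - [-0.03,0,0]
    - [-0.03,0,-0.3]
    - [-0.03,0,-0.6]
    - [-0.03,0,-1]
  angular:
    - [0,0,0]
    - [0,0,0]
    - [0,0,0]
    - [0,0,0]
    - [0,0,0]
    - [0,0,0]
    - [0,0,0]
    - [0,0,0]
    - [0,0,0]
    - [0,0,0]

```text
t: 16.92
tcp_pos: [0.5859, 0.2818, 0.1644]
orientation: [-2.472, -1.937, 0.006]
force: [0.9, 0.5, 0.2]
finger_gap: 0.0867
gripper_force: 0.0
```

```bash
python3 - <<'E'
from h import *
np.set_printoptions(suppress=True)
plan([((.564,.185,.21),-14),((.54,.09,.24),-4),((.47,.035,.22),8,-20),((.4425,-.0045,.15),28,-45),((.4425,-.0045,.067),28,-45),((.469,-.0545,.010),28,-45)])
E
```

```text
((0.564, 0.185, 0.21), -14) lin [-0.993  0.017 -0.454] ang [-0.001  0.001  0.001]
((0.54, 0.09, 0.24), -4) lin [-0.98  -0.003 -0.3  ] ang [ 0.     0.    -0.056]
((0.47, 0.035, 0.22), 8, -20) lin [-0.597 -0.66   0.2  ] ang [-0.012 -0.111 -0.066]
((0.4425, -0.0045, 0.15), 28, -45) lin [-0.092 -0.327  0.778] ang [-0.06  -0.137 -0.094]
((0.4425, -0.0045, 0.067), 28, -45) lin [0.587 0.    0.587] ang [0. 0. 0.]
((0.469, -0.0545, 0.01), 28, -45) lin [ 0.003 -0.001  0.803] ang [0. 0. 0.]
```

Call:
arm_command:
  grip: [1,1,1,1,1,1,1,1,1,1]
  linear:
    - [-0.2,0,-0.3]
    - [-0.99,0.02,-0.45]
    - [-0.99,0.02,-0.45]
    - [-0.99,0.02,-0.45]
    - [-0.99,0.02,-0.45]
    - [-0.99,0.02,-0.45]
    - [-0.99,0.02,-0.45]
    - [-0.99,0.02,-0.45]
    - [-0.99,0.02,-0.45]
    - [-0.99,0.02,-0.45]
  angular:
    - [0,0,0]
    - [0,0,0]
    - [0,0,0]
    - [0,0,0]
    - [0,0,0]
    - [0,0,0]
    - [0,0,0]
    - [0,0,0]
    - [0,0,0]
    - [0,0,0]

```text
t: 17.75
tcp_pos: [0.5653, 0.1868, 0.2102]
orientation: [-2.471, -1.939, 0.001]
force: [-0.3, -0.6, -0.3]
finger_gap: 0.0873
gripper_force: 0.0
```

Call:
arm_command:
  grip: [1,1,1,1,1,1,1,1,1,1]
  linear:
    - [-0.98,0,-0.3]
    - [-0.98,0,-0.3]
    - [-0.98,0,-0.3]
    - [-0.98,0,-0.3]
    - [-0.98,0,-0.3]
    - [-0.98,0,-0.3]
    - [-0.98,0,-0.3]
    - [-0.98,0,-0.3]
    - [-0.98,0,-0.3]
    - [-0.98,0,-0.3]
  angular:
    - [0,0,-0.056]
    - [0,0,-0.056]
    - [0,0,-0.056]
    - [0,0,-0.056]
    - [0,0,-0.056]
    - [0,0,-0.056]
    - [0,0,-0.056]
    - [0,0,-0.056]
    - [0,0,-0.056]
    - [0,0,-0.056]

```text
t: 18.58
tcp_pos: [0.542, 0.0915, 0.2403]
orientation: [-2.291, -2.148, 0.0]
force: [0.4, 0.2, -0.0]
finger_gap: 0.0872
gripper_force: 0.0
```

Call:
arm_command:
  grip: [1,1,1,1,1,1,1,1,1,1]
  linear:
    - [-0.6,-0.66,0.2]
    - [-0.6,-0.66,0.2]
    - [-0.6,-0.66,0.2]
    - [-0.6,-0.66,0.2]
    - [-0.6,-0.66,0.2]
    - [-0.6,-0.66,0.2]
    - [-0.6,-0.66,0.2]
    - [-0.6,-0.66,0.2]
    - [-0.6,-0.66,0.2]
    - [-0.6,-0.66,0.2]
  angular:
    - [-0.012,-0.111,-0.066]
    - [-0.012,-0.111,-0.066]
    - [-0.012,-0.111,-0.066]
    - [-0.012,-0.111,-0.066]
    - [-0.012,-0.111,-0.066]
    - [-0.012,-0.111,-0.066]
    - [-0.012,-0.111,-0.066]
    - [-0.012,-0.111,-0.066]
    - [-0.012,-0.111,-0.066]
    - [-0.012,-0.111,-0.066]

```text
t: 19.42
tcp_pos: [0.4726, 0.0347, 0.2206]
orientation: [1.873, 2.16, -0.329]
force: [0.1, 0.4, 0.1]
finger_gap: 0.0872
gripper_force: 0.0
```

Call:
arm_command:
  grip: [1,1,1,1,1,1,1,1,1,1]
  linear:
    - [-0.09,-0.33,0.78]
    - [-0.09,-0.33,0.78]
    - [-0.09,-0.33,0.78]
    - [-0.09,-0.33,0.78]
    - [-0.09,-0.33,0.78]
    - [-0.09,-0.33,0.78]
    - [-0.09,-0.33,0.78]
    - [-0.09,-0.33,0.78]
    - [-0.09,-0.33,0.78]
    - [-0.09,-0.33,0.78]
  angular:
    - [-0.06,-0.137,-0.094]
    - [-0.06,-0.137,-0.094]
    - [-0.06,-0.137,-0.094]
    - [-0.06,-0.137,-0.094]
    - [-0.06,-0.137,-0.094]
    - [-0.06,-0.137,-0.094]
    - [-0.06,-0.137,-0.094]
    - [-0.06,-0.137,-0.094]
    - [-0.06,-0.137,-0.094]
    - [-0.06,-0.137,-0.094]

```text
t: 20.25
tcp_pos: [0.4453, -0.0048, 0.1509]
orientation: [1.247, 2.073, -0.513]
force: [-0.3, -0.9, -1.0]
finger_gap: 0.0869
gripper_force: 0.0
```

```bash
python3 - <<'E'
from h import *
np.set_printoptions(suppress=True,precision=3)
print(robot.state()['joint_pos'])
plan([((.4425,-.0045,.067),28,-45),((.469,-.0545,.010),28,-45)])
E
```

```text
[ 0.197  0.064 -0.925  2.217  0.859  1.268 -0.678]
((0.4425, -0.0045, 0.067), 28, -45) lin [ 0.603 -0.025  0.583] ang [ 0.001 -0.    -0.001]
((0.469, -0.0545, 0.01), 28, -45) lin [ 0.003 -0.001  0.803] ang [0. 0. 0.]
```

Call:
arm_command:
  grip: [1,1,1,1,1,1,1,1,1,1]
  linear:
    - [0.3,-0.02,0.3]
    - [0.6,-0.02,0.58]
    - [0.6,-0.02,0.58]
    - [0.6,-0.02,0.58]
    - [0.6,-0.02,0.58]
    - [0.6,-0.02,0.58]
    - [0.6,-0.02,0.58]
    - [0.6,-0.02,0.58]
    - [0.6,-0.02,0.58]
    - [0.6,-0.02,0.58]
  angular:
    - [0,0,0]
    - [0,0,0]
    - [0,0,0]
    - [0,0,0]
    - [0,0,0]
    - [0,0,0]
    - [0,0,0]
    - [0,0,0]
    - [0,0,0]
    - [0,0,0]

```text
t: 21.08
tcp_pos: [0.4429, -0.0041, 0.0682]
orientation: [1.243, 2.072, -0.512]
force: [0.2, 0.4, -0.0]
finger_gap: 0.087
gripper_force: 0.0
```

```bash
python3 - <<'E'
from h import *
np.set_printoptions(suppress=True,precision=3)
T=snap('top','t3');S=snap('scene','s3')
print(robot.state()['joint_pos'])
plan([((.469,-.0545,.010),28,-45)])
t=cv2.imread('pics/t3.png');s=cv2.imread('pics/s3.png')
cv2.imwrite('pics/z3.png',np.hstack([cv2.resize(s[170:320,210:350],None,fx=2.8,fy=2.8,interpolation=3),cv2.resize(t[180:330,270:410],None,fx=2.8,fy=2.8,interpolation=3)]))
E
```

```text
[ 0.125  0.283 -0.905  2.278  1.036  1.267 -0.939]
((0.469, -0.0545, 0.01), 28, -45) lin [ 0.004 -0.006  0.809] ang [0.001 0.    0.   ]
```

View pics/z3.png

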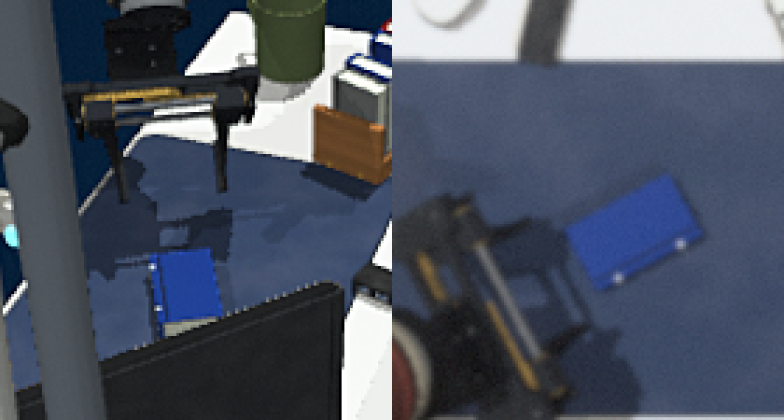

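The gripper is tilted behind the volume's left end, with the book's end at about (583,262) in the top crop. I'll check the alignment by projecting the fingertips.

```bash
python3 - <<'E'
from h import *
s=robot.state();R=Ro.from_rotvec(s['orientation']).as_matrix();p=np.array(s['tcp_pos'])
T=robot.snapshot('top');S=robot.snapshot('scene')
Y=R[:,1]
for n,X in(('tip+y',p+.0435*Y),('tip-y',p-.0435*Y),('tcp',p),('end spine',np.array([.4304+.001,-.0469,.024])),('end page',np.array([.4824,-.0186,.024]))):
    a=proj(T,X);b=proj(S,X)
    print(n,'top crop',(a[0]-270)*2.8+392,(a[1]-180)*2.8,'scene crop',(b[0]-210)*2.8,(b[1]-170)*2.8)
E
```

```text
tip+y top crop 524.1414682899828 228.04840798214693 scene crop 216.0985807448528 190.50364364236907
tip-y top crop 574.5050135215325 323.2060905112584 scene crop 126.48207322635834 199.9546301470596
tcp top crop 549.2710846140862 275.52870432056744 scene crop 171.4695705230231 195.2102338120112
end spine top crop 598.4613379733277 289.3054809076963 scene crop 146.39294729275719 254.244823926885
end page top crop 564.9153288982018 228.39447162058113 scene crop 206.31237583409984 247.14237577823505
```

Call:
arm_command:
  grip: [1,1,1,1,1,1,1,1,1,1]
  linear:
    - [0,0,0.15]
    - [0,0,0.3]
    - [0,0,0.4]
    - [0,0,0.5]
    - [0,0,0.6]
    - [0,0,0.7]
    - [0,0,0.76]
    - [0,0,0.81]
    - [0,0,0.81]
    - [0,0,0.81]
  angular:
    - [0,0,0]
    - [0,0,0]
    - [0,0,0]
    - [0,0,0]
    - [0,0,0]
    - [0,0,0]
    - [0,0,0]
    - [0,0,0]
    - [0,0,0]
    - [0,0,0]

```text
t: 22.12
tcp_pos: [0.4694, -0.0544, 0.0096]
orientation: [1.243, 2.075, -0.514]
force: [-0.5, 0.2, -0.4]
finger_gap: 0.087
gripper_force: 0.0
```

Call:
arm_command:
  grip: [-1,-1,-1,-1,-1,-1,-1,-1,-1,-1]
  linear:
    - [0,0,0]
    - [0,0,0]
    - [0,0,0]
    - [0,0,0]
    - [0,0,0]
    - [0,0,0]
    - [0,0,0]
    - [0,0,0]
    - [0,0,0]
    - [0,0,0]
  angular:
    - [0,0,0]
    - [0,0,0]
    - [0,0,0]
    - [0,0,0]
    - [0,0,0]
    - [0,0,0]
    - [0,0,0]
    - [0,0,0]
    - [0,0,0]
    - [0,0,0]

```text
t: 22.95
tcp_pos: [0.4696, -0.0544, 0.0098]
orientation: [1.243, 2.074, -0.513]
force: [-1.7, 1.5, 3.8]
finger_gap: 0.06
gripper_force: 29.9
```

```bash
python3 - <<'E'
from h import *
np.set_printoptions(suppress=True,precision=3)
plan([((.475,-.04,.10),28,-45),((.50,-.02,.16),10,0),((.52,-.0,.16),-5,45)])
E
```

```text
((0.475, -0.04, 0.1), 28, -45) lin [-0.566  0.117 -0.709] ang [0.001 0.    0.   ]
((0.5, -0.02, 0.16), 10, 0) lin [-0.382  0.315 -0.466] ang [0.039 0.248 0.095]
((0.52, -0.0, 0.16), -5, 45) lin [0.162 0.232 0.   ] ang [-0.033  0.249  0.079]
```

Call:
arm_command:
  grip: [-1,-1,-1,-1,-1,-1,-1,-1,-1,-1]
  linear:
    - [-0.1,0.02,-0.12]
    - [-0.25,0.05,-0.3]
    - [-0.4,0.1,-0.5]
    - [-0.57,0.12,-0.71]
    - [-0.57,0.12,-0.71]
    - [-0.57,0.12,-0.71]
    - [-0.57,0.12,-0.71]
    - [-0.57,0.12,-0.71]
    - [-0.57,0.12,-0.71]
    - [-0.57,0.12,-0.71]
  angular:
    - [0,0,0]
    - [0,0,0]
    - [0,0,0]
    - [0,0,0]
    - [0,0,0]
    - [0,0,0]
    - [0,0,0]
    - [0,0,0]
    - [0,0,0]
    - [0,0,0]

```text
t: 23.78
tcp_pos: [0.4747, -0.0404, 0.0991]
orientation: [1.243, 2.076, -0.515]
force: [-0.3, 0.3, -1.5]
finger_gap: 0.0593
gripper_force: 29.9
```

Call:
arm_command:
  grip: [-1,-1,-1,-1,-1,-1,-1,-1,-1,-1]
  linear:
    - [-0.06,0.05,-0.07]
    - [-0.12,0.1,-0.15]
    - [-0.19,0.16,-0.23]
    - [-0.26,0.21,-0.31]
    - [-0.32,0.26,-0.39]
    - [-0.38,0.31,-0.47]
    - [-0.38,0.31,-0.47]
    - [-0.38,0.31,-0.47]
    - [-0.38,0.31,-0.47]
    - [-0.38,0.31,-0.47]
  angular:
    - [0.006,0.035,0.014]
    - [0.012,0.07,0.028]
    - [0.018,0.11,0.042]
    - [0.025,0.15,0.056]
    - [0.031,0.19,0.07]
    - [0.037,0.23,0.085]
    - [0.039,0.248,0.095]
    - [0.039,0.248,0.095]
    - [0.039,0.248,0.095]
    - [0.039,0.248,0.095]

```text
t: 24.62
tcp_pos: [0.4986, -0.0194, 0.1593]
orientation: [2.014, 2.411, -0.0]
force: [0.5, 0.6, -0.6]
finger_gap: 0.0598
gripper_force: 29.9
```

```bash
python3 - <<'E'
from h import *
np.set_printoptions(suppress=True,precision=3)
s=robot.state();print(s['joint_pos'],s['finger_gap'])
plan([((.52,-.0,.16),-8,45),((.52,-.0,.10),-14,45),((.52,-.0,.075),-14,45)])
E
```

```text
[ 0.655  0.133 -0.75   1.877  0.099  1.169  0.05 ] 0.05982604201643524
((0.52, -0.0, 0.16), -8, 45) lin [ 0.153  0.245 -0.007] ang [-0.04   0.248  0.096]
((0.52, -0.0, 0.1), -14, 45) lin [-0.424  0.     0.424] ang [-0.024 -0.     0.024]
((0.52, -0.0, 0.075), -14, 45) lin [-0.177  0.     0.177] ang [0. 0. 0.]
```

Call:
arm_command:
  grip: [-1,-1,-1,-1,-1,-1,-1,-1,-1,-1]
  linear:
    - [0.02,0.04,0]
    - [0.05,0.08,0]
    - [0.08,0.13,0]
    - [0.1,0.17,0]
    - [0.13,0.2,0]
    - [0.15,0.24,0]
    - [0.15,0.24,0]
    - [0.15,0.24,0]
    - [0.15,0.24,0]
    - [0.15,0.24,0]
  angular:
    - [-0.006,0.035,0.014]
    - [-0.012,0.07,0.028]
    - [-0.018,0.11,0.042]
    - [-0.025,0.15,0.056]
    - [-0.031,0.19,0.07]
    - [-0.037,0.23,0.085]
    - [-0.04,0.248,0.096]
    - [-0.04,0.248,0.096]
    - [-0.04,0.248,0.096]
    - [-0.04,0.248,0.096]

```text
t: 25.45
tcp_pos: [0.5202, 0.001, 0.1606]
orientation: [-1.895, -1.655, -0.786]
force: [1.1, 0.4, -1.3]
finger_gap: 0.0599
gripper_force: 29.9
```

Call:
arm_command:
  grip: [-1,-1,-1,-1,-1,-1,-1,-1,-1,-1]
  linear:
    - [-0.1,0,0.1]
    - [-0.2,0,0.2]
    - [-0.3,0,0.3]
    - [-0.42,0,0.42]
    - [-0.5,0,0.5]
    - [-0.53,0,0.53]
    - [-0.53,0,0.53]
    - [-0.53,0,0.53]
    - [-0.53,0,0.53]
    - [-0.53,0,0.53]
  angular:
    - [-0.024,0,0.024]
    - [-0.024,0,0.024]
    - [-0.024,0,0.024]
    - [-0.024,0,0.024]
    - [-0.024,0,0.024]
    - [-0.024,0,0.024]
    - [-0.024,0,0.024]
    - [-0.024,0,0.024]
    - [-0.024,0,0.024]
    - [-0.024,0,0.024]

```text
t: 26.28
tcp_pos: [0.5212, -0.0009, 0.0861]
orientation: [-1.999, -1.559, -0.833]
force: [-0.2, 0.1, -1.2]
finger_gap: 0.0598
gripper_force: 29.9
```

```bash
python3 - <<'E'
from h import *
np.set_printoptions(suppress=True,precision=3)
T=snap('top','t4');S=snap('scene','s4')
s=robot.state();print(s['joint_pos'],s['finger_gap'],s['force'])
plan([((.52,-.0,.075),-14,45)])
t=cv2.imread('pics/t4.png');s=cv2.imread('pics/s4.png')
cv2.imwrite('pics/z4.png',np.hstack([cv2.resize(s[170:320,210:350],None,fx=2.8,fy=2.8,interpolation=3),cv2.resize(t[160:310,240:380],None,fx=2.8,fy=2.8,interpolation=3)]))
E
```

```text
[ 1.004  0.438 -0.669  1.978 -0.618  1.014  0.509] 0.05959805530684142 [ 0.191  0.223 -1.007]
((0.52, -0.0, 0.075), -14, 45) lin [-0.072 -0.013  0.082] ang [ 0.001 -0.001 -0.   ]
```

View pics/z4.png

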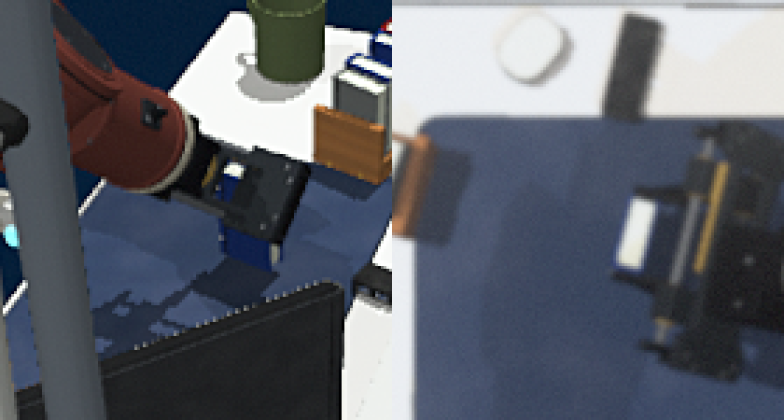

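The book hangs upright in the tilted gripper: its page top is at about (632,235) in the top crop and the spine faces the robot. Next I lower it onto the mat.

Call:
arm_command:
  grip: [-1,-1,-1,-1,-1,-1,-1,-1,-1,-1]
  linear:
    - [-0.02,0,0.02]
    - [-0.04,0,0.04]
    - [-0.05,0,0.05]
    - [-0.06,0,0.06]
    - [-0.065,0,0.065]
    - [-0.07,0,0.07]
    - [-0.075,0,0.075]
    - [-0.075,0,0.075]
    - [-0.075,0,0.075]
    - [-0.075,0,0.075]
  angular:
    - [0,0,0]
    - [0,0,0]
    - [0,0,0]
    - [0,0,0]
    - [0,0,0]
    - [0,0,0]
    - [0,0,0]
    - [0,0,0]
    - [0,0,0]
    - [0,0,0]

```text
t: 27.22
tcp_pos: [0.5208, -0.0008, 0.0749]
orientation: [-1.999, -1.557, -0.833]
force: [-0.6, -0.5, -2.2]
finger_gap: 0.0598
gripper_force: 29.9
```

Call:
arm_command:
  grip: [-1,-1,-1,-1,-1,-1,-1,-1,-1,-1]
  linear:
    - [-0.005,0,0.005]
    - [-0.01,0,0.01]
    - [-0.015,0,0.015]
    - [-0.02,0,0.02]
    - [-0.02,0,0.02]
    - [-0.02,0,0.02]
    - [-0.02,0,0.02]
    - [-0.02,0,0.02]
    - [-0.02,0,0.02]
    - [-0.02,0,0.02]
  angular:
    - [0,0,0]
    - [0,0,0]
    - [0,0,0]
    - [0,0,0]
    - [0,0,0]
    - [0,0,0]
    - [0,0,0]
    - [0,0,0]
    - [0,0,0]
    - [0,0,0]

```text
t: 28.05
tcp_pos: [0.5217, -0.0006, 0.0739]
orientation: [-1.998, -1.557, -0.835]
force: [-4.2, -3.2, 17.0]
finger_gap: 0.0596
gripper_force: 30.0
```

Call:
arm_command:
  grip: [-1,-1,1,1,1,1,1,1,1,1]
  linear:
    - [0.007,0,-0.007]
    - [0.01,0,-0.01]
    - [0.01,0,-0.01]
    - [0.01,0,-0.01]
    - [0.01,0,-0.01]
    - [0.01,0,-0.01]
    - [0.01,0,-0.01]
    - [0.01,0,-0.1]
    - [0.01,0,-0.3]
    - [0.01,0,-0.6]
  angular:
    - [0,0,0]
    - [0,0,0]
    - [0,0,0]
    - [0,0,0]
    - [0,0,0]
    - [0,0,0]
    - [0,0,0]
    - [0,0,0]
    - [0,0,0]
    - [0,0,0]

```text
t: 28.88
tcp_pos: [0.5091, -0.0399, 0.115]
orientation: [-1.995, -1.557, -0.83]
force: [0.4, -0.2, -0.3]
finger_gap: 0.0868
gripper_force: 0.0
```

```bash
python3 - <<'E'
from h import *
import pickle
np.set_printoptions(suppress=True,precision=3)
T=snap('top','t5');S=snap('scene','s5');pickle.dump((S,T),open('s5.pkl','wb'))
plan([((.521,-.045,.19),-14,25),((.5205,-.003,.185),-14,0)])
t=cv2.imread('pics/t5.png');s=cv2.imread('pics/s5.png')
cv2.imwrite('pics/z5.png',np.hstack([cv2.resize(s[190:290,250:350],None,fx=4,fy=4,interpolation=3),cv2.resize(t[190:290,260:360],None,fx=4,fy=4,interpolation=3)]))
E
```

```text
((0.521, -0.045, 0.19), -14, 25) lin [ 0.535  0.093 -0.493] ang [ 0.003 -0.111 -0.001]
((0.5205, -0.003, 0.185), -14, 0) lin [ 0.347 -0.106  0.217] ang [ 0.    -0.139  0.   ]
```

View pics/z5.png

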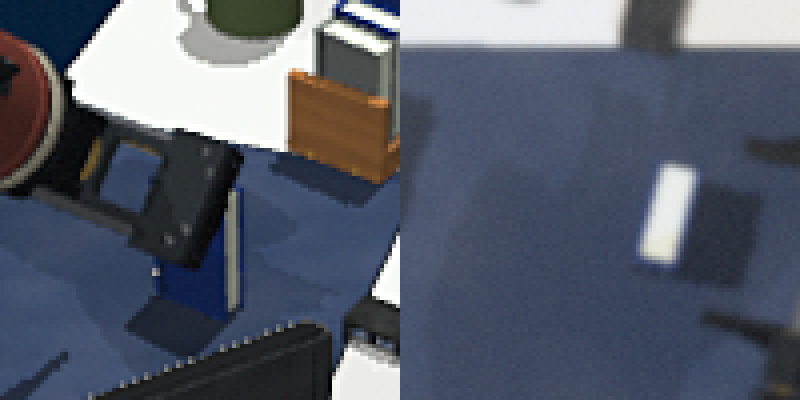

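The volume stands upright on the mat: top outline centred at about (667,214) in the top crop, spine toward the robot. I measure it and go above for a vertical grasp.

```bash
python3 - <<'E'
from h import *
import pickle
np.set_printoptions(suppress=True,precision=4)
S,T=pickle.load(open('s5.pkl','rb'))
P=[onz(T,260+(x-400)/4,190+y/4,.1)for x,y in((655,163),(697,168),(678,265),(638,260))]
print(*P,np.mean(P,0));d=P[0]-P[3];print(np.degrees(np.arctan2(d[1],d[0])));d=P[1]-P[2];print(np.degrees(np.arctan2(d[1],d[0])))
E
```

```text
[0.5479 0.0027 0.1   ] [ 0.5453 -0.0206  0.1   ] [ 0.4913 -0.0102  0.1   ] [0.494  0.0119 0.1   ] [ 0.5196 -0.0041  0.1   ]
-9.698060633711188
-10.92104022520177
```

Call:
arm_command:
  grip: [1,1,1,1,1,1,1,1,1,1]
  linear:
    - [0,0,-0.35]
    - [0.1,0.02,-0.4]
    - [0.25,0.05,-0.45]
    - [0.4,0.07,-0.49]
    - [0.53,0.09,-0.49]
    - [0.53,0.09,-0.49]
    - [0.53,0.09,-0.49]
    - [0.53,0.09,-0.49]
    - [0.53,0.09,-0.49]
    - [0.53,0.09,-0.49]
  angular:
    - [0,0,0]
    - [0,0,0]
    - [0,-0.03,0]
    - [0,-0.06,0]
    - [0,-0.09,0]
    - [0,-0.111,0]
    - [0,-0.111,0]
    - [0,-0.111,0]
    - [0,-0.111,0]
    - [0,-0.111,0]

```text
t: 29.82
tcp_pos: [0.5188, -0.0423, 0.1859]
orientation: [-2.234, -1.734, -0.5]
force: [-0.3, -0.3, -0.2]
finger_gap: 0.0872
gripper_force: 0.0
```

```bash
python3 - <<'E'
from h import *
np.set_printoptions(suppress=True,precision=3)
plan([((.5205,-.0035,.15),-14,0),((.5205,-.0035,.056),-14,0)])
E
```

```text
((0.5205, -0.0035, 0.15), -14, 0) lin [ 0.191 -0.08   0.487] ang [ 0.    -0.14  -0.002]
((0.5205, -0.0035, 0.056), -14, 0) lin [0.   0.   0.94] ang [0. 0. 0.]
```

Call:
arm_command:
  grip: [1,1,1,1,1,1,1,1,1,1]
  linear:
    - [0.1,-0.08,0]
    - [0.2,-0.08,0.1]
    - [0.2,-0.08,0.2]
    - [0.2,-0.08,0.3]
    - [0.19,-0.08,0.4]
    - [0.19,-0.08,0.49]
    - [0.19,-0.08,0.49]
    - [0.19,-0.08,0.49]
    - [0.19,-0.08,0.49]
    - [0.19,-0.08,0.49]
  angular:
    - [0,-0.035,0]
    - [0,-0.07,0]
    - [0,-0.11,0]
    - [0,-0.14,0]
    - [0,-0.14,0]
    - [0,-0.14,0]
    - [0,-0.14,0]
    - [0,-0.14,0]
    - [0,-0.14,0]
    - [0,-0.14,0]

```text
t: 30.65
tcp_pos: [0.5214, -0.0038, 0.151]
orientation: [2.481, 1.925, 0.001]
force: [-0.3, -0.1, 0.1]
finger_gap: 0.0869
gripper_force: 0.0
```

Call:
arm_command:
  grip: [1,1,1,1,1,1,1,1,1,1]
  linear:
    - [0,0,0.15]
    - [0,0,0.3]
    - [0,0,0.45]
    - [0,0,0.6]
    - [0,0,0.75]
    - [0,0,0.85]
    - [0,0,0.94]
    - [0,0,0.94]
    - [0,0,0.94]
    - [0,0,0.94]
  angular:
    - [0,0,0]
    - [0,0,0]
    - [0,0,0]
    - [0,0,0]
    - [0,0,0]
    - [0,0,0]
    - [0,0,0]
    - [0,0,0]
    - [0,0,0]
    - [0,0,0]

```text
t: 31.48
tcp_pos: [0.522, -0.0023, 0.0576]
orientation: [2.477, 1.928, 0.002]
force: [0.9, -1.6, 0.5]
finger_gap: 0.0871
gripper_force: 0.0
```

Call:
arm_command:
  grip: [-1,-1,-1,-1,-1,-1,-1,-1,-1,-1]
  linear:
    - [0,0,0]
    - [0,0,0]
    - [0,0,0]
    - [0,0,0]
    - [0,0,0]
    - [0,0,0]
    - [0,0,0]
    - [0,0,0]
    - [0,0,0]
    - [0,0,0]
  angular:
    - [0,0,0]
    - [0,0,0]
    - [0,0,0]
    - [0,0,0]
    - [0,0,0]
    - [0,0,0]
    - [0,0,0]
    - [0,0,0]
    - [0,0,0]
    - [0,0,0]

```text
t: 32.32
tcp_pos: [0.5215, -0.0022, 0.057]
orientation: [2.477, 1.928, 0.001]
force: [-0.1, -0.2, 3.2]
finger_gap: 0.0594
gripper_force: 30.0
```

```bash
python3 - <<'E'
from h import *
np.set_printoptions(suppress=True,precision=3)
plan([((.5215,-.0022,.157),-14),((.52,.06,.20),-14),((.55,.15,.20),-14),((.5802,.2490,.195),-14)])
E
```

```text
((0.5215, -0.0022, 0.157), -14) lin [-0.001  0.002 -1.   ] ang [ 0.001  0.    -0.001]
((0.52, 0.06, 0.2), -14) lin [ 0.6   -0.165 -0.43 ] ang [0. 0. 0.]
((0.55, 0.15, 0.2), -14) lin [0.946 0.073 0.   ] ang [0. 0. 0.]
((0.5802, 0.249, 0.195), -14) lin [1.034 0.054 0.05 ] ang [0. 0. 0.]
```

Call:
arm_command:
  grip: [-1,-1,-1,-1,-1,-1,-1,-1,-1,-1]
  linear:
    - [0,0,-0.1]
    - [0,0,-0.3]
    - [0,0,-0.5]
    - [0,0,-0.7]
    - [0,0,-0.9]
    - [0,0,-1]
    - [0,0,-1]
    - [0,0,-1]
    - [0,0,-1]
    - [0,0,-1]
  angular:
    - [0,0,0]
    - [0,0,0]
    - [0,0,0]
    - [0,0,0]
    - [0,0,0]
    - [0,0,0]
    - [0,0,0]
    - [0,0,0]
    - [0,0,0]
    - [0,0,0]

```text
t: 33.15
tcp_pos: [0.5205, -0.0022, 0.1555]
orientation: [2.479, 1.929, -0.001]
force: [-0.1, -0.7, -2.4]
finger_gap: 0.0597
gripper_force: 30.0
```

Call:
arm_command:
  grip: [-1,-1,-1,-1,-1,-1,-1,-1,-1,-1]
  linear:
    - [0.1,-0.03,-0.2]
    - [0.3,-0.08,-0.4]
    - [0.5,-0.15,-0.43]
    - [0.65,-0.16,-0.43]
    - [0.65,-0.16,-0.43]
    - [0.65,-0.16,-0.43]
    - [0.65,-0.16,-0.43]
    - [0.65,-0.16,-0.43]
    - [0.65,-0.16,-0.43]
    - [0.65,-0.16,-0.43]
  angular:
    - [0,0,0]
    - [0,0,0]
    - [0,0,0]
    - [0,0,0]
    - [0,0,0]
    - [0,0,0]
    - [0,0,0]
    - [0,0,0]
    - [0,0,0]
    - [0,0,0]

```text
t: 33.98
tcp_pos: [0.5216, 0.0641, 0.1995]
orientation: [2.479, 1.927, 0.0]
force: [0.1, 0.4, -1.8]
finger_gap: 0.0598
gripper_force: 30.0
```

Call:
arm_command:
  grip: [-1,-1,-1,-1,-1,-1,-1,-1,-1,-1]
  linear:
    - [0.2,0.01,0]
    - [0.45,0.03,0]
    - [0.7,0.05,0]
    - [0.95,0.07,0]
    - [0.95,0.07,0]
    - [0.95,0.07,0]
    - [0.95,0.07,0]
    - [0.95,0.07,0]
    - [0.95,0.07,0]
    - [0.95,0.07,0]
  angular:
    - [0,0,0]
    - [0,0,0]
    - [0,0,0]
    - [0,0,0]
    - [0,0,0]
    - [0,0,0]
    - [0,0,0]
    - [0,0,0]
    - [0,0,0]
    - [0,0,0]

```text
t: 34.82
tcp_pos: [0.5519, 0.1542, 0.1998]
orientation: [2.479, 1.926, 0.001]
force: [0.3, -0.5, -0.7]
finger_gap: 0.0599
gripper_force: 30.0
```

Call:
arm_command:
  grip: [-1,-1,-1,-1,-1,-1,-1,-1,-1,-1]
  linear:
    - [0.2,0.01,0]
    - [0.45,0.03,0]
    - [0.7,0.05,0]
    - [0.9,0.05,0]
    - [0.98,0.05,0]
    - [0.98,0.05,0]
    - [0.98,0.05,0]
    - [0.98,0.05,0]
    - [0.98,0.05,0]
    - [0.98,0.05,0]
  angular:
    - [0,0,0]
    - [0,0,0]
    - [0,0,0]
    - [0,0,0]
    - [0,0,0]
    - [0,0,0]
    - [0,0,0]
    - [0,0,0]
    - [0,0,0]
    - [0,0,0]

```text
t: 35.65
tcp_pos: [0.5809, 0.2476, 0.1998]
orientation: [2.479, 1.926, 0.001]
force: [0.8, 0.7, -2.0]
finger_gap: 0.0601
gripper_force: 30.0
```

```bash
python3 - <<'E'
from h import *
import pickle
np.set_printoptions(suppress=True,precision=3)
S=snap('scene','s6');pickle.dump(S,open('s6.pkl','wb'))
plan([((.5802,.2490,.175),-14),((.5802,.2490,.08),-14)])
s=cv2.imread('pics/s6.png')
cv2.imwrite('pics/z6.png',cv2.resize(s[140:235,305:400],None,fx=6.3,fy=6.3,interpolation=3))
E
```

```text
((0.5802, 0.249, 0.175), -14) lin [ 0.01  -0.01   0.248] ang [ 0.001  0.    -0.002]
((0.5802, 0.249, 0.08), -14) lin [0.   0.   0.95] ang [0. 0. 0.]
```

View pics/z6.png

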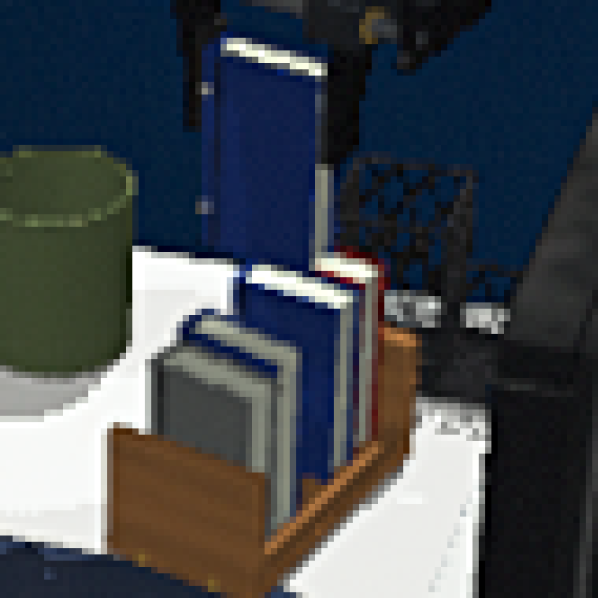

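The volume hangs above the opened gap: top edge corner at about (328,75), blue_a's corner at (352,303) and blue_b's far corner at (301,348), in crop pixels.

```bash
python3 - <<'E'
from h import *
import pickle
np.set_printoptions(suppress=True,precision=4)
S=pickle.load(open('s6.pkl','rb'))
c=np.array([.580,.2462]);ax=np.array([[.970,-.242],[.242,.970]])
for n,p,z in(('vol near back top',(326,76),.2428),('vol far back top',(330,67),.2428),('vol near front top',(217,47),.2428),('vol near back bottom?',(316,268),.1428),('a near back',(338,307),.11),('a far back',(358,288),.11),('b far back',(301,346),.11),('b near back',(278,370),.11)):
  X=onz(S,305+p[0]/6.3,140+p[1]/6.3,z);print(n,X,ax@(X[:2]-c))
E
```

```text
vol near back top [0.6115 0.2305 0.2428] [ 0.0344 -0.0076]
vol far back top [0.6109 0.2394 0.2428] [0.0317 0.0009]
vol near front top [0.5579 0.2432 0.2428] [-0.0207 -0.0083]
vol near back bottom? [0.6095 0.2363 0.1428] [ 0.031  -0.0024]
a near back [0.6153 0.2596 0.11  ] [0.0309 0.0216]
a far back [0.6198 0.2796 0.11  ] [0.0305 0.0421]
b far back [0.608  0.2203 0.11  ] [ 0.0334 -0.0183]
b near back [0.6036 0.1968 0.11  ] [ 0.0348 -0.0422]
```

Call:
arm_command:
  grip: [-1,-1,-1,-1,-1,-1,-1,-1,-1,-1]
  linear:
    - [0,0,0.1]
    - [0,0,0.2]
    - [0,0,0.25]
    - [0,0,0.3]
    - [0,0,0.35]
    - [0,0,0.4]
    - [0,0,0.45]
    - [0,0,0.5]
    - [0,0,0.55]
    - [0,0,0.6]
  angular:
    - [0,0,0]
    - [0,0,0]
    - [0,0,0]
    - [0,0,0]
    - [0,0,0]
    - [0,0,0]
    - [0,0,0]
    - [0,0,0]
    - [0,0,0]
    - [0,0,0]

```text
t: 36.53
tcp_pos: [0.5834, 0.2578, 0.1478]
orientation: [-2.475, -1.933, -0.027]
force: [-2.8, 14.1, 42.0]
finger_gap: 0.0602
gripper_force: 30.0
```

Call:
arm_command:
  grip: [-1,-1,-1,-1,-1,-1,-1,-1,-1,-1]
  linear:
    - [0,0,-0.1]
    - [0,0,-0.2]
    - [0,0,-0.3]
    - [0,0,-0.4]
    - [0,0,-0.5]
    - [0,0,-0.6]
    - [0,0,-0.6]
    - [0,0,-0.6]
    - [0,0,-0.6]
    - [0,0,-0.6]
  angular:
    - [0,0,0]
    - [0,0,0]
    - [0,0,0]
    - [0,0,0]
    - [0,0,0]
    - [0,0,0]
    - [0,0,0]
    - [0,0,0]
    - [0,0,0]
    - [0,0,0]

```text
t: 37.37
tcp_pos: [0.5804, 0.2488, 0.1989]
orientation: [2.478, 1.928, -0.001]
force: [-0.6, -0.4, -1.7]
finger_gap: 0.0599
gripper_force: 29.8
```

```bash
python3 - <<'E'
from h import *
import pickle
np.set_printoptions(suppress=True,precision=3)
S=snap('scene','s7');T=snap('top','t7');pickle.dump(S,open('s7.pkl','wb'))
st=robot.state();print(st['tcp_pos'],st['force'],st['joint_pos'])
s=cv2.imread('pics/s7.png');t=cv2.imread('pics/t7.png')
cv2.imwrite('pics/z7.png',np.hstack([cv2.resize(s[130:235,300:400],(500,525),interpolation=3),cv2.resize(t[170:270,165:225],(300,525),interpolation=3)]))
E
```

```text
[0.58  0.249 0.199] [-0.243 -0.324 -1.569] [ 0.146  0.426 -0.824  1.511  0.318  1.344 -0.953]
```

View pics/z7.png

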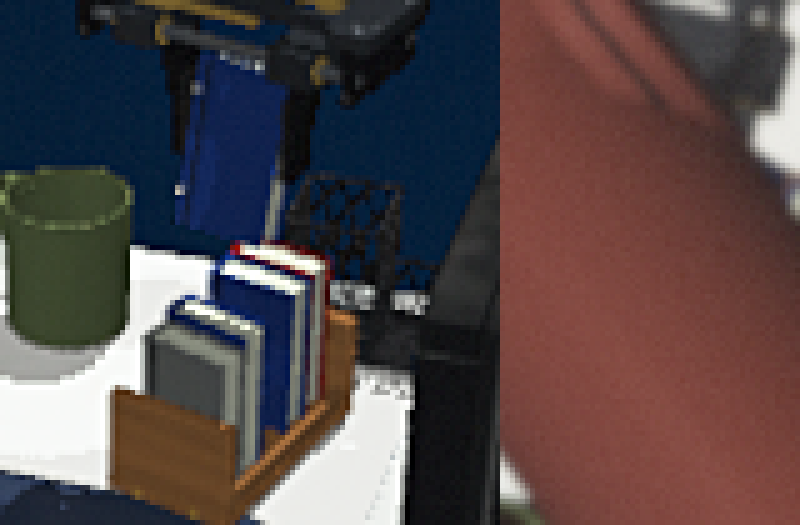

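The nudged pair and the gap are still fine, but the volume hit a book top and rotated in the grip; its bands are at (195,88) and (180,188) in the crop. I'll fit its tilt numerically from the band marks.

```bash
python3 - <<'E'
from h import *
import pickle
from scipy.optimize import least_squares
np.set_printoptions(suppress=True,precision=4)
def mask(S):
    f=S['frame'].astype(int);return f
xs=np.array([.970,-.242,0]);ys=np.array([.242,.970,0]);zz=np.array([0,0,1.])
for nm,tcp,pts in(('s6',[.5809,.2476,.1998],[(305+205/6.3,140+88/6.3),(305+205/6.3,140+207/6.3)]),('s7',[.5802,.2489,.199],[(300+195/5,130+88/5),(300+180/5,130+188/5)])):
    S=pickle.load(open(nm+'.pkl','rb'));tcp=np.array(tcp)
    for t in(-.012,-.006,0):
      def f(q):
        phi,y0,z0=q;U=np.cos(phi)*zz+np.sin(phi)*ys;N=np.cos(phi)*ys-np.sin(phi)*zz  # U up along the length
        C=tcp+y0*ys+z0*zz
        return np.r_[np.ravel([np.array(proj(S,C-.030*xs+t*N+d*U))-p for d,p in zip((.029,-.029),pts)]),q[1]*.0]
      r=least_squares(f,[0,0,0]);print(nm,t,'tilt deg (top to +y)',np.degrees(r.x[0]),'centre rel tcp y,z mm',r.x[1:]*1e3,r.cost)
    f=S['frame'];
for nm,(u,v,w,h) in(('s7',(332,136,26,46)),):
    f=pickle.load(open(nm+'.pkl','rb'))['frame'];
    for r in range(v,v+h,3): print(r,' '.join('%02x%02x%02x'%tuple(f[r,c]) for c in range(u,u+w,2)))
E
```

```text
s6 -0.012 tilt deg (top to +y) 1.1722223258844073 centre rel tcp y,z mm [  8.1126 -12.6534] 0.22546371997918327
s6 -0.006 tilt deg (top to +y) 1.1722159941713912 centre rel tcp y,z mm [  2.1138 -12.5307] 0.2254637199843133
s6 0 tilt deg (top to +y) 1.1722510845782526 centre rel tcp y,z mm [ -3.8849 -12.4079] 0.22546371996940434
s7 -0.012 tilt deg (top to +y) 15.379513459474675 centre rel tcp y,z mm [7.4109 3.2689] 0.026183662678251424
s7 -0.006 tilt deg (top to +y) 15.379514607365863 centre rel tcp y,z mm [1.6258 4.8601] 0.026183662678260878
s7 0 tilt deg (top to +y) 15.379514937494385 centre rel tcp y,z mm [-4.1593  6.4514] 0.02618366267826154
136 4d4539 393c41 3d4043 36393b 212a36 172234 001d39 001c38 001c3a 001939 001c37 06213a 051a34
139 0b0d17 07060a 060809 0a0a0c 23272e 2f2f33 363738 3b3e3f 3d3e3f 32312e 232d3e 161615 1e2124
142 0d101d 0d0c0d 0b0b0e 080505 10214e 0e1d3a 04194c 4f535b 414d67 363c46 515759 18171a 191b1f
145 05233e 0e0c0e 191818 0f0e0d 0d2152 131f46 10214c 0e204b 11214d 081d49 0d1e48 1a1b17 191b1b
148 05203b 0c0c10 171719 41413f 2b324c 0e204a 15275a 0d204a 0f224d 
[... 372 characters left out ...]
 11214c 0c1f4c 10214c 112351 16191c
163 021e35 071e39 0d1e47 121c35 15295d 13285c 10214c 13234d 0f1f4b 11214d 0d1e4b 0e2866 292924
166 072138 001933 2a3963 131e3a 11265b 17295a 0e1f4b 13234e 11224c 12244d 0d1f4b 4b525d 393c40
169 082138 00182f 091d56 0f2250 13285b 11224f 10224d 10234d 0e204b 0d1f4b 0b1e4b 797c70 40465a
172 092138 061d32 162550 122454 142758 0f214b 11214d 0d1f4c 0e204c 12224d 071a4a 818373 0b1a41
175 031c37 082139 021d33 172a5d 0d1e49 132350 0f214d 10214d 0f224c 0e204c 0b1e4c 72766f 00173a
178 001931 001934 041d37 051d37 0a2039 051e37 021e34 26152b 574d5c 011444 654e50 42192b 2a000a
181 ffffff f5f7f2 b3b7b3 bdc2bd 838886 161f2d 001e54 203c88 1b0020 85293c e7e4c7 f8fae4 fafff5
```

```bash
python3 - <<'E'
from h import *
import pickle
S,T=pickle.load(open('s5.pkl','rb'))
f=cv2.GaussianBlur(T['frame'],(1,1),0).astype(np.float32)
c=np.array([.580,.2462]);xs=np.array([.970,-.242]);ys=np.array([.242,.970])
for i in range(-84,85,3):
    row=[]
    for x in(-.015,0,.015):
        w=c+x*xs+i/1e3*ys;u,v=proj(T,np.array([*w,.11]))
        row.append(cv2.getRectSubPix(f,(1,1),(u,v))[0,0].astype(int))
    m=np.mean(row,0).astype(int);print(i,m,end=' | ' if i%2 else '\n')
# volume on the desk, same way
print()
c=np.array([.5205,-.003])
for i in range(-24,25,3):
    w=c+i/1e3*ys;u,v=proj(T,np.array([*w,.10]));print(i,cv2.getRectSubPix(f,(1,1),(u,v))[0,0].astype(int),end=' ')
E
```

```text
-84 [84 68 60]
-81 [99 77 63] | -78 [117  87  68]
-75 [122  90  71] | -72 [112  86  69]
-69 [88 75 67] | -66 [74 72 72]
-63 [94 95 96] | -60 [151 153 151]
-57 [206 209 205] | -54 [230 232 230]
-51 [234 237 234] | -48 [234 237 234]
-45 [225 228 224] | -42 [189 192 189]
-39 [136 139 142] | -36 [121 126 141]
-33 [172 178 189] | -30 [219 224 225]
-27 [232 236 234] | -24 [235 238 235]
-21 [233 236 234] | -18 [219 222 222]
-15 [171 174 181] | -12 [119 114 124]
-9 [107  88  86] | -6 [109  84  70]
-3 [106  83  71] | 0 [84 71 68]
3 [62 61 70] | 6 [56 59 71]
9 [56 60 72] | 12 [54 59 73]
15 [57 59 75] | 18 [62 68 89]
21 [112 120 143] | 24 [189 196 205]
27 [229 232 231] | 30 [235 237 235]
33 [234 237 235] | 36 [232 235 233]
39 [212 216 215] | 42 [146 147 161]
45 [140 119 133] | 48 [198 183 181]
51 [229 230 227] | 54 [234 237 234]
57 [234 237 235] | 60 [232 236 232]
63 [216 216 211] | 66 [175 154 149]
69 [162 132 127] | 72 [168 159 155]
75 [181 179 176] | 78 [196 196 192]
81 [195 194 192] | 84 [185 184 181]

-24 [44 51 61] -21 [46 51 63] -18 [45 51 63] -15 [48 54 75] -12 [ 96 104 129] -9 [178 186 196] -6 [226 230 229] -3 [233 236 235] 0 [233 236 234] 3 [232 235 234] 6 [216 221 221] 9 [154 162 178] 12 [ 79  89 125] 15 [ 63  73 101] 18 [63 74 96] 21 [62 73 95] 24 [62 72 95]
```

```bash
python3 - <<'E'
from h import *
np.set_printoptions(suppress=True,precision=3)
plan([((.555,.155,.18),-14,15),((.535,.062,.12),-14,15),((.535,.062,.052),-14,15)])
E
```

```text
((0.555, 0.155, 0.18), -14, 15) lin [-0.972 -0.017  0.192] ang [ 0.001  0.084 -0.001]
((0.535, 0.062, 0.12), -14, 15) lin [-1.074  0.031  0.333] ang [0. 0. 0.]
((0.535, 0.062, 0.052), -14, 15) lin [-0.176 -0.     0.657] ang [0. 0. 0.]
```

Call:
arm_command:
  grip: [-1,-1,-1,-1,-1,-1,-1,-1,-1,-1]
  linear:
    - [-0.15,0,0]
    - [-0.4,0,0]
    - [-0.65,0,0.05]
    - [-0.97,0,0.15]
    - [-0.97,-0.02,0.19]
    - [-0.97,-0.02,0.19]
    - [-0.97,-0.02,0.19]
    - [-0.97,-0.02,0.19]
    - [-0.97,-0.02,0.19]
    - [-0.97,-0.02,0.19]
  angular:
    - [0,0,0]
    - [0,0.02,0]
    - [0,0.04,0]
    - [0,0.06,0]
    - [0,0.084,0]
    - [0,0.084,0]
    - [0,0.084,0]
    - [0,0.084,0]
    - [0,0.084,0]
    - [0,0.084,0]

```text
t: 38.3
tcp_pos: [0.5549, 0.1576, 0.1813]
orientation: [-2.337, -1.826, -0.312]
force: [0.1, 0.1, -1.3]
finger_gap: 0.0604
gripper_force: 29.8
```

Call:
arm_command:
  grip: [-1,-1,-1,-1,-1,-1,-1,-1,-1,-1]
  linear:
    - [-0.2,0,0.05]
    - [-0.5,0,0.13]
    - [-0.8,0.03,0.22]
    - [-1,0.03,0.33]
    - [-1,0.03,0.33]
    - [-1,0.03,0.33]
    - [-1,0.03,0.33]
    - [-1,0.03,0.33]
    - [-1,0.03,0.33]
    - [-1,0.03,0.33]
  angular:
    - [0,0,0]
    - [0,0,0]
    - [0,0,0]
    - [0,0,0]
    - [0,0,0]
    - [0,0,0]
    - [0,0,0]
    - [0,0,0]
    - [0,0,0]
    - [0,0,0]

```text
t: 39.13
tcp_pos: [0.5367, 0.0704, 0.1234]
orientation: [-2.339, -1.824, -0.312]
force: [-0.1, 0.6, -1.9]
finger_gap: 0.06
gripper_force: 29.8
```

Call:
arm_command:
  grip: [-1,-1,-1,-1,-1,-1,-1,-1,-1,-1]
  linear:
    - [-0.04,0,0.15]
    - [-0.08,0,0.3]
    - [-0.11,0,0.4]
    - [-0.13,0,0.5]
    - [-0.15,0,0.57]
    - [-0.16,0,0.61]
    - [-0.165,0,0.63]
    - [-0.17,0,0.65]
    - [-0.17,0,0.65]
    - [-0.17,0,0.65]
  angular:
    - [0,0,0]
    - [0,0,0]
    - [0,0,0]
    - [0,0,0]
    - [0,0,0]
    - [0,0,0]
    - [0,0,0]
    - [0,0,0]
    - [0,0,0]
    - [0,0,0]

```text
t: 39.97
tcp_pos: [0.5369, 0.0699, 0.056]
orientation: [-2.34, -1.822, -0.312]
force: [-0.8, 0.4, -1.8]
finger_gap: 0.0602
gripper_force: 29.8
```

Call:
arm_command:
  grip: [-1,-1,-1,-1,-1,-1,-1,-1,-1,-1]
  linear:
    - [-0.005,0,0.02]
    - [-0.01,0,0.04]
    - [-0.015,0,0.06]
    - [-0.02,0,0.075]
    - [-0.024,0,0.09]
    - [-0.028,0,0.105]
    - [-0.031,0,0.115]
    - [-0.031,0,0.115]
    - [-0.031,0,0.115]
    - [-0.031,0,0.115]
  angular:
    - [0,0,0]
    - [0,0,0]
    - [0,0,0]
    - [0,0,0]
    - [0,0,0]
    - [0,0,0]
    - [0,0,0]
    - [0,0,0]
    - [0,0,0]
    - [0,0,0]

```text
t: 40.8
tcp_pos: [0.5367, 0.0699, 0.0438]
orientation: [-2.34, -1.822, -0.312]
force: [-0.5, -0.9, -0.9]
finger_gap: 0.06
gripper_force: 29.8
```

Call:
arm_command:
  grip: [-1,-1,-1,-1,-1,-1,-1,-1,-1,-1]
  linear:
    - [-0.003,0,0.01]
    - [-0.005,0,0.02]
    - [-0.008,0,0.03]
    - [-0.01,0,0.04]
    - [-0.013,0,0.05]
    - [-0.016,0,0.06]
    - [-0.016,0,0.06]
    - [-0.016,0,0.06]
    - [-0.016,0,0.06]
    - [-0.016,0,0.06]
  angular:
    - [0,0,0]
    - [0,0,0]
    - [0,0,0]
    - [0,0,0]
    - [0,0,0]
    - [0,0,0]
    - [0,0,0]
    - [0,0,0]
    - [0,0,0]
    - [0,0,0]

```text
t: 41.63
tcp_pos: [0.537, 0.0712, 0.0405]
orientation: [-2.339, -1.822, -0.311]
force: [-18.7, -3.0, 42.2]
finger_gap: 0.0599
gripper_force: 30.0
```

Call:
arm_command:
  grip: [-1,-1,1,1,1,1,1,1,1,1]
  linear:
    - [0.004,0,-0.015]
    - [0.006,0,-0.025]
    - [0.006,0,-0.025]
    - [0.006,0,-0.025]
    - [0.006,0,-0.025]
    - [0.006,0,-0.025]
    - [0.006,0,-0.025]
    - [0.006,0,-0.2]
    - [0.006,0,-0.6]
    - [0.006,0,-1]
  angular:
    - [0,0,0]
    - [0,0,0]
    - [0,0,0]
    - [0,0,0]
    - [0,0,0]
    - [0,0,0]
    - [0,0,0]
    - [0,0,0]
    - [0,0,0]
    - [0,0,0]

```text
t: 42.47
tcp_pos: [0.5288, 0.0458, 0.1343]
orientation: [-2.336, -1.821, -0.309]
force: [0.8, -0.0, 0.5]
finger_gap: 0.0865
gripper_force: 0.0
```

```bash
cat >> h.py <<'E'
def prof(T,c,z,r,xo=(-.012,0,.012)):
    f=T['frame'].astype(np.float32);xs=np.array([.970,-.242]);ys=np.array([.242,.970]);o=[]
    for i in r:
        o.append(np.mean([cv2.getRectSubPix(f,(1,1),proj(T,np.array([*(c+x*xs+i/1e3*ys),z])))[0,0].astype(int) for x in xo]))
    return np.array(o)
E
python3 - <<'E'
from h import *
np.set_printoptions(suppress=True,precision=0,linewidth=200)
T=snap('top','t8');S=snap('scene','s8')
st=robot.state();print(st['tcp_pos'],st['finger_gap'])
b=T['frame'].astype(int)
# white/bright pixels and region rows around the volume
r=range(-44,45,4)
print(*r)
print(prof(T,np.array([.537,.069]),.1,r))
print('stand',*range(-84,85,6));print(prof(T,np.array([.58,.2462]),.11,range(-84,85,6)))
f=T['frame']; u,v=map(int,proj(T,np.array([.537,.069,.1])));print(u,v)
for y in range(v-20,v+21,2): print(' '.join('%3d'%f[y,x].mean() for x in range(u-24,u+25,2)))
E
```

```text
[1. 0. 0.] 0.08701361700014816
-44 -40 -36 -32 -28 -24 -20 -16 -12 -8 -4 0 4 8 12 16 20 24 28 32 36 40 44
[ 77.  87.  89.  80.  50.  48.  60.  87. 130. 200. 226. 227. 209. 130.  82.  81.  82.  81.  81.  81.  81.  82.  83.]
stand -84 -78 -72 -66 -60 -54 -48 -42 -36 -30 -24 -18 -12 -6 0 6 12 18 24 30 36 42 48 54 60 66 72 78 84
[ 71.  90.  89.  73. 151. 232. 235. 191. 124. 226. 236. 222. 115.  88.  74.  62.  62.  73. 197. 236. 234. 152. 187. 235. 234. 163. 171. 203. 200.]
293 235
 80  84  85  85  81  81  81  82  79  81  82  84  83  83  90  89  90  91 105  77  55  58  58  49  44
 81  85  81  83  84  79  77  80  79  86  79  84  83  78  88  93  91  94 105  71  55  59  58  53  62
 76  84  82  82  82  82  82  82  80  82  79  82  81  80  84  88  87  95  96  76  63  57  62  88  90
 80  81  80  82  82  81  82  78  82  81  81  80  81  80  81  80  87 103  93  80  65  61  93 102  82
 81  84  81  82  83  80  80  81  85  82  80  82  88 107  97  90  88 102  86  75  59  76 108  86  73
 84  83  81  79  81  80  86  83  82  82  80  81 124 196 192 168 122 102  85  71  54  98 102  73  66
 85  82  86  81  8
[... 781 characters left out ...]

 84  85  85  86  82  78  80  79  80  89 183 223 226 214 145  93  60  52  36  45  96 109  72  56  58
 84  88  82  85  82  82  79  77  80 105 193 223 225 200 129  82  57  47  42  36  78 111  78  60  59
 82  82  86  84  83  80  76  78  82  86 128 164 183 171 111  72  50  37  40  34  50 105  98  65  57
 84  84  84  83  82  83  82  80  79  77  70  76  94 110 101  66  51  38  36  39  38  78 107  80  57
 82  83  85  82  81  78  80  78  79  76  71  72  81  99  91  61  43  37  38  34  35  46  89  96  66
 84  84  83  83  82  81  80  79  77  77  78  79  85 106  83  64  39  36  39  36  36  32  55  86  82
 85  85  85  84  80  84  80  79  77  78  77  81  90 101  79  67  44  37  32  31  35  36  35  52  84
```

```bash
python3 - <<'E'
from h import *
np.set_printoptions(suppress=True,precision=3)
plan([((.536,.067,.135),-14,0),((.536,.067,.056),-14,0)])
E
```

```text
((0.536, 0.067, 0.135), -14, 0) lin [ 0.21  -0.034  0.103] ang [ 0.003 -0.084 -0.001]
((0.536, 0.067, 0.056), -14, 0) lin [0.   0.   0.79] ang [0. 0. 0.]
```

Call:
arm_command:
  grip: [1,1,1,1,1,1,1,1,1,1]
  linear:
    - [0.1,-0.03,0.05]
    - [0.21,-0.03,0.1]
    - [0.21,-0.03,0.1]
    - [0.18,-0.03,0.22]
    - [0.14,-0.03,0.37]
    - [0.1,-0.03,0.52]
    - [0.06,-0.03,0.67]
    - [0.02,-0.03,0.81]
    - [0.006,-0.03,0.865]
    - [0.006,-0.03,0.865]
  angular:
    - [0,-0.03,0]
    - [0,-0.065,0]
    - [0,-0.084,0]
    - [0,-0.084,0]
    - [0,-0.084,0]
    - [0,-0.084,0]
    - [0,-0.084,0]
    - [0,-0.084,0]
    - [0,-0.084,0]
    - [0,-0.084,0]

```text
t: 43.4
tcp_pos: [0.5317, 0.0673, 0.0488]
orientation: [-2.48, -1.928, 0.002]
force: [-0.4, 0.6, -0.2]
finger_gap: 0.0871
gripper_force: 0.0
```

Call:
arm_command:
  grip: [-1,-1,-1,-1,-1,-1,-1,-1,-1,-1]
  linear:
    - [0,0,0]
    - [0,0,0]
    - [0,0,0]
    - [0,0,0]
    - [0,0,0]
    - [0,0,0]
    - [0,0,0]
    - [0,0,0]
    - [0,0,0]
    - [0,0,0]
  angular:
    - [0,0,0]
    - [0,0,0]
    - [0,0,0]
    - [0,0,0]
    - [0,0,0]
    - [0,0,0]
    - [0,0,0]
    - [0,0,0]
    - [0,0,0]
    - [0,0,0]

```text
t: 44.23
tcp_pos: [0.5338, 0.0684, 0.0515]
orientation: [2.477, 1.928, 0.002]
force: [0.4, -0.4, 5.2]
finger_gap: 0.0597
gripper_force: 30.0
```

```bash
python3 - <<'E'
from h import *
np.set_printoptions(suppress=True,precision=3)
s=robot.state();p=s['tcp_pos'];print(p)
y=.0045;t=np.array([.580,.2490])
# target: x_s as the earlier grips' midpoint (.5802,.2497), y_s=.0045 in the estimated frame + grip offset
xs=np.array([.970,-.242]);ys=np.array([.242,.970]);c=np.array([.580,.2462])
m=np.array([.5802,.2497]);tx=xs@(m-c)
off=ys@(p[:2]-np.array([.5365,.067]));print('tcp minus book y_s',off)
g=c+tx*xs+(y+off)*ys;print('goal',g)
plan([((*p[:2],.156),-14),((.555,.155,.195),-14),((*g,.195),-14),((*g,.1),-14)])
E
```

```text
[0.534 0.068 0.051]
tcp minus book y_s 0.000708260565609409
goal [0.581 0.251]
((np.float64(0.5337849315839003), np.float64(0.0684075331157789), 0.156), -14) lin [-0.     0.003 -1.045] ang [ 0.001  0.    -0.001]
((0.555, 0.155, 0.195), -14) lin [ 0.892 -0.004 -0.39 ] ang [0. 0. 0.]
((np.float64(0.5806269890568775), np.float64(0.2514100387486411), 0.195), -14) lin [0.997 0.015 0.   ] ang [0. 0. 0.]
((np.float64(0.5806269890568775), np.float64(0.2514100387486411), 0.1), -14) lin [0.   0.   0.95] ang [0. 0. 0.]
```

Call:
arm_command:
  grip: [-1,-1,-1,-1,-1,-1,-1,-1,-1,-1]
  linear:
    - [0,0,-0.1]
    - [0,0,-0.3]
    - [0,0,-0.5]
    - [0,0,-0.7]
    - [0,0,-0.9]
    - [0,0,-1]
    - [0,0,-1]
    - [0,0,-1]
    - [0,0,-1]
    - [0,0,-1]
  angular:
    - [0,0,0]
    - [0,0,0]
    - [0,0,0]
    - [0,0,0]
    - [0,0,0]
    - [0,0,0]
    - [0,0,0]
    - [0,0,0]
    - [0,0,0]
    - [0,0,0]

```text
t: 45.07
tcp_pos: [0.5321, 0.0683, 0.1496]
orientation: [2.479, 1.929, -0.002]
force: [-0.4, 0.3, -1.1]
finger_gap: 0.0597
gripper_force: 30.0
```

Call:
arm_command:
  grip: [-1,-1,-1,-1,-1,-1,-1,-1,-1,-1]
  linear:
    - [0.1,0,-0.2]
    - [0.3,0,-0.4]
    - [0.5,0,-0.44]
    - [0.7,0,-0.44]
    - [0.9,0,-0.44]
    - [0.9,0,-0.44]
    - [0.9,0,-0.44]
    - [0.9,0,-0.44]
    - [0.9,0,-0.44]
    - [0.9,0,-0.44]
  angular:
    - [0,0,0]
    - [0,0,0]
    - [0,0,0]
    - [0,0,0]
    - [0,0,0]
    - [0,0,0]
    - [0,0,0]
    - [0,0,0]
    - [0,0,0]
    - [0,0,0]

```text
t: 45.9
tcp_pos: [0.555, 0.1546, 0.1945]
orientation: [2.479, 1.926, -0.0]
force: [-0.1, 0.3, -1.6]
finger_gap: 0.0599
gripper_force: 30.0
```

Call:
arm_command:
  grip: [-1,-1,-1,-1,-1,-1,-1,-1,-1,-1]
  linear:
    - [0.15,0,0]
    - [0.35,0,0]
    - [0.55,0.01,0]
    - [0.75,0.01,0]
    - [0.9,0.01,0]
    - [0.98,0.01,0]
    - [0.98,0.01,0]
    - [0.98,0.01,0]
    - [0.98,0.01,0]
    - [0.98,0.01,0]
  angular:
    - [0,0,0]
    - [0,0,0]
    - [0,0,0]
    - [0,0,0]
    - [0,0,0]
    - [0,0,0]
    - [0,0,0]
    - [0,0,0]
    - [0,0,0]
    - [0,0,0]

```text
t: 46.73
tcp_pos: [0.5803, 0.249, 0.1948]
orientation: [2.479, 1.926, 0.0]
force: [-0.2, -1.2, -1.5]
finger_gap: 0.0601
gripper_force: 30.0
```

```bash
python3 - <<'E'
from h import *
np.set_printoptions(suppress=True,precision=3)
S=snap('scene','s9');print(robot.state()['force'])
plan([((.5806,.2514,.165),-14)])
E
```

```text
[ 0.152 -0.296 -1.194]
((0.5806, 0.2514, 0.165), -14) lin [ 0.023 -0.003  0.298] ang [ 0.001  0.    -0.002]
```

Call:
arm_command:
  grip: [-1,-1,-1,-1,-1,-1,-1,-1,-1,-1]
  linear:
    - [0.025,0,0]
    - [0.025,0,0.1]
    - [0.025,0,0.2]
    - [0.025,0,0.27]
    - [0.025,0,0.32]
    - [0.025,0,0.36]
    - [0.025,0,0.39]
    - [0.025,0,0.42]
    - [0.025,0,0.42]
    - [0.025,0,0.42]
  angular:
    - [0,0,0]
    - [0,0,0]
    - [0,0,0]
    - [0,0,0]
    - [0,0,0]
    - [0,0,0]
    - [0,0,0]
    - [0,0,0]
    - [0,0,0]
    - [0,0,0]

```text
t: 47.62
tcp_pos: [0.5807, 0.253, 0.1528]
orientation: [2.478, 1.928, 0.001]
force: [0.0, -0.2, -0.4]
finger_gap: 0.0602
gripper_force: 30.0
```

Call:
arm_command:
  grip: [-1,-1,-1,-1,-1,-1,-1,-1,-1,-1]
  linear:
    - [0,0,0.05]
    - [0,0,0.12]
    - [0,0,0.19]
    - [0,0,0.26]
    - [0,0,0.33]
    - [0,0,0.4]
    - [0,0,0.45]
    - [0,0,0.5]
    - [0,0,0.5]
    - [0,0,0.5]
  angular:
    - [0,0,0]
    - [0,0,0]
    - [0,0,0]
    - [0,0,0]
    - [0,0,0]
    - [0,0,0]
    - [0,0,0]
    - [0,0,0]
    - [0,0,0]
    - [0,0,0]

```text
t: 48.45
tcp_pos: [0.5807, 0.2529, 0.1026]
orientation: [2.478, 1.929, 0.0]
force: [-0.2, 0.5, -1.6]
finger_gap: 0.0601
gripper_force: 30.0
```

Clean so far, with no contact. I continue down to the stand's floor (expected at TCP z ≈ 0.0615).

Call:
arm_command:
  grip: [-1,-1,-1,-1,-1,-1,-1,-1,-1,-1]
  linear:
    - [0,0,0.07]
    - [0,0,0.14]
    - [0,0,0.21]
    - [0,0,0.28]
    - [0,0,0.33]
    - [0,0,0.36]
    - [0,0,0.385]
    - [0,0,0.4]
    - [0,0,0.41]
    - [0,0,0.415]
  angular:
    - [0,0,0]
    - [0,0,0]
    - [0,0,0]
    - [0,0,0]
    - [0,0,0]
    - [0,0,0]
    - [0,0,0]
    - [0,0,0]
    - [0,0,0]
    - [0,0,0]

```text
t: 49.28
tcp_pos: [0.581, 0.2529, 0.0615]
orientation: [2.478, 1.928, 0.001]
force: [-0.4, -1.0, 2.8]
finger_gap: 0.0599
gripper_force: 30.0
```

Call:
arm_command:
  grip: [1,1,1,1,1,1,1,1,1,1]
  linear:
    - [0,0,0]
    - [0,0,0]
    - [0,0,0]
    - [0,0,0]
    - [0,0,0]
    - [0,0,0]
    - [0,0,-0.1]
    - [0,0,-0.3]
    - [0,0,-0.6]
    - [0,0,-1]
  angular:
    - [0,0,0]
    - [0,0,0]
    - [0,0,0]
    - [0,0,0]
    - [0,0,0]
    - [0,0,0]
    - [0,0,0]
    - [0,0,0]
    - [0,0,0]
    - [0,0,0]

```text
t: 50.12
tcp_pos: [0.5794, 0.2521, 0.1608]
orientation: [2.478, 1.93, -0.005]
force: [0.5, 0.1, -0.2]
finger_gap: 0.087
gripper_force: 0.0
```

Call:
arm_command:
  grip: [1,1,1,1,1,1,1,1,1,1]
  linear:
    - [0,0,-0.3]
    - [-0.3,0,-0.6]
    - [-0.6,0,-0.8]
    - [-1,-0.5,-0.8]
    - [-1,-1,-0.8]
    - [-1,-1,-0.8]
    - [-1,-1,-0.8]
    - [-1,-1,-0.8]
    - [-1,-1,-0.8]
    - [-1,-1,-0.8]
  angular:
    - [0,0,0]
    - [0,0,0]
    - [0,0,0]
    - [0,0,0]
    - [0,0,0]
    - [0,0,0]
    - [0,0,0]
    - [0,0,0]
    - [0,0,0]
    - [0,0,0]

```text
t: 50.95
tcp_pos: [0.4599, 0.1805, 0.2414]
orientation: [2.478, 1.928, 0.002]
force: [-0.6, -0.1, 0.1]
finger_gap: 0.087
gripper_force: 0.0
```

Call:
arm_command:
  grip: [1,1,1,1,1,1,1,1,1,1]
  linear:
    - [-0.3,0,0]
    - [-0.6,0,0]
    - [-1,0,0]
    - [-1,0,0]
    - [-1,0,0]
    - [-1,0,0]
    - [-1,0,0]
    - [-1,0,0]
    - [-1,0,0]
    - [-1,0,0]
  angular:
    - [0,0,0]
    - [0,0,0]
    - [0,0,0]
    - [0,0,0]
    - [0,0,0]
    - [0,0,0]
    - [0,0,0]
    - [0,0,0]
    - [0,0,0]
    - [0,0,0]

```text
t: 51.78
tcp_pos: [0.4346, 0.0843, 0.2411]
orientation: [2.477, 1.93, 0.001]
force: [0.3, 0.6, -0.3]
finger_gap: 0.0872
gripper_force: 0.0
```

```bash
python3 - <<'E'
from h import *
np.set_printoptions(suppress=True,precision=0,linewidth=220)
T=snap('top','t10');S=snap('scene','s10')
c=np.array([.58,.2462]);r=range(-72,75,3)
print(*zip(r,prof(T,c,.11,r).astype(int)))
xs=np.array([.970,-.242]);ys=np.array([.242,.970])
f=T['frame'].astype(np.float32)
for y in(-.050,-.024,.0055,.032,.056):
    print(y,[int(cv2.getRectSubPix(f,(1,1),proj(T,np.array([*(c+y*ys+x/1e3*xs),.11])))[0,0].mean()) for x in range(-42,43,4)])
# changes elsewhere in the scene since the start
import pickle
d=pickle.load(open('s0.pkl','rb'))['top']['frame'];D=np.abs(d.astype(int)-T['frame']).max(2)>60
n,l,st,ce=cv2.connectedComponentsWithStats(D.astype(np.uint8))
print([(s[:5].tolist()) for s in st[1:] if s[4]>15])
E
```

```text
(-72, np.int64(78)) (-69, np.int64(69)) (-66, np.int64(66)) (-63, np.int64(85)) (-60, np.int64(139)) (-57, np.int64(199)) (-54, np.int64(224)) (-51, np.int64(227)) (-48, np.int64(227)) (-45, np.int64(217)) (-42, np.int64(176)) (-39, np.int64(121)) (-36, np.int64(115)) (-33, np.int64(171)) (-30, np.int64(216)) (-27, np.int64(227)) (-24, np.int64(228)) (-21, np.int64(226)) (-18, np.int64(212)) (-15, np.int64(163)) (-12, np.int64(100)) (-9, np.int64(80)) (-6, np.int64(127)) (-3, np.int64(195)) (0, np.int64(224)) (3, np.int64(229)) (6, np.int64(228)) (9, np.int64(221)) (12, np.int64(181)) (15, np.int64(113)) (18, np.int64(82)) (21, np.int64(118)) (24, np.int64(187)) (27, np.int64(223)) (30, np.int64(228)) (33, np.int64(230)) (36, np.int64(229)) (39, np.int64(208)) (42, np.int64(148)) (45, np.int64(126)) (48, np.int64(187)) (51, np.int64(228)) (54, np.int64(235)) (57, np.int64(236)) (60, np.int64(233)) (63, np.int64(215)) (66, np.int64(161)) (69, np.int64(148)) (72, np.int64(171))
-0.05 [130, 130, 111, 108, 168, 220, 227, 228, 229, 229, 229, 229, 227, 225, 227, 228, 224, 175, 141, 207, 23
[... 282 characters left out ...]
31, 231, 230, 230, 230, 228, 229, 228, 229, 219, 141, 101, 177, 231, 233]
0.056 [118, 76, 75, 106, 195, 232, 235, 235, 236, 236, 236, 237, 237, 236, 235, 237, 225, 146, 80, 106, 195, 231]
[[182, 197, 9, 25, 102], [190, 197, 12, 27, 151], [201, 201, 12, 26, 159], [213, 204, 9, 24, 77], [218, 209, 25, 25, 256], [240, 212, 11, 25, 111], [220, 249, 98, 85, 3930], [337, 255, 31, 20, 266], [263, 306, 30, 21, 246], [250, 313, 13, 13, 83], [264, 316, 8, 6, 16], [339, 329, 22, 4, 62], [383, 329, 53, 4, 185], [271, 355, 14, 2, 22], [280, 374, 18, 27, 264], [617, 400, 23, 51, 407], [254, 402, 80, 78, 2427], [375, 438, 16, 15, 165], [295, 444, 18, 16, 49], [321, 447, 12, 3, 23], [287, 459, 44, 21, 401]]
```

```bash
python3 -c "
from rig import robot
print(robot.finish_job())"
```

```text
the job is handed in; nothing more can be done
None
```

The blue volume is back between the other two blue books: standing on the stand's floor, spine to the front and within about 2 mm of the row. The first insertion hit a neighbouring book's top, so I re-stood the volume and inserted it again; the job was handed in at about 52 s with the other books standing and the other desk items unmoved in the last top view.

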